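# Finish the ceramic townhouse: lay the roof tiles and stand the chimney cowl

### The job

Finish the little ceramic house: take the kiln post off its chimney and put it in the grey tray, then lay the ochre tile on the roof and after it the blue tile, each square on the slope and lapping the tile below with its tail edge on the line marked across that tile. Last, lift the top-heavy chimney cowl out of its plaster cup without tipping it and stand it gently and upright in the middle of the blue circle on the chimney, let go slowly and see that it stands still by itself. Leave the other things on the table where they are.

Things in the scene. Friction and masses are not known exactly. Their poses are not given: they have to be found in the camera images.
- house: ceramic house on a plywood base, fixed; origin under its base, x from eave to chimney. The roof deck rises along +x and is only 40 mm wide: tiles overhang it 9 mm each side, so they can be held by their side edges while laid. A well-laid tile is parallel to the one below, centre 52 mm farther up its x and 6 mm along its z, head edge on the deck. Tiles do not slide on the slope.
- eave_c (a point): centre of the bottom roof tile, terracotta, glued to the house eave, same size as the loose tiles (74 x 58 x 6 mm); x axis up the slope from tail edge to head edge, y across, z out of its face. It slopes 17 degrees, rising away from the robot. A white line crosses its top 15 mm up from the centre.
- ochre_c (a point): ochre yellow tile with a dark line: loose fired tile, 74 mm long (x, tail edge to head edge), 58 mm wide (y), 6 mm thick (z up, glazed), about 55 g; point at its very centre. A line crosses its top 15 mm from the centre towards the head (52 mm from the tail). Starts flat on the drying block, either place, tail towards the robot. It goes on the eave tile.
- blue_c (a point): blue tile with a white line: loose fired tile, 74 mm long (x, tail edge to head edge), 58 mm wide (y), 6 mm thick (z up, glazed), about 55 g; point at its very centre. A line crosses its top 15 mm from the centre towards the head (52 mm from the tail). Starts flat on the drying block, either place, tail towards the robot. It goes on the ochre tile.
- rack: drying block, fixed, 190 mm (x) x 38 mm (y) x 30 mm high, origin under its centre. The two tiles lie on it one behind the other along x (about 46 mm either side of its middle), overhanging its sides by about 10 mm.
- seat (a point): middle of the flat top of the square brick chimney (50 x 54 mm, about 152 mm above the table) at the roof's upper end, marked by a blue circle of 34 mm; x axis points away from the roof, z up. It starts covered by the kiln post. It rises about 25 mm above the head of the uppermost tile.
- post_c (a point): kiln post, a loose buff square block 30 x 30 x 64 mm, about 100 g, standing on the chimney; point at its centre (32 mm up), x and y axes square to its sides, z up.
- tray: grey open tray, fixed, 140 mm (x) x 170 mm (y), walls 5 mm thick and 28 mm high, floor 5 mm thick; origin under its centre, on the table. A second kiln post stands in its far right corner (about +37 mm x, -55 mm y).
- cowl_head (a point): chimney cowl, loose ceramic, upright, 122 mm tall, 150 to 280 g, top-heavy: flat foot only 22 mm across, stem 15 mm across, a flare, and a green cylindrical head 48 mm across from 68 to 110 mm above the foot (the part to hold), low white cone on top. Point at the middle of the head, 89 mm above the foot; z up along its axis.
- cowl_foot (a point): middle of the underside of the cowl's foot, z up along the cowl. At first it stands loosely in a fixed white plaster cup (60 mm across, 34 mm high, opening about 32 mm across, inner floor 10 mm above the table): lift at least 30 mm to clear it.
- glaze_jar: amber glass jar, 60 mm across, 85 mm tall, loose, not to be disturbed; origin at the middle of its underside
- water_cup: blue cup, 72 mm across, 85 mm tall, loose, not to be disturbed; origin at the middle of its underside
- bisque_bowl: terracotta bowl, 110 mm across, 50 mm tall, loose, not to be disturbed; origin at the middle of its underside
- brush: brush lying flat, loose, not to be disturbed; origin at the middle of its underside
- ware_block: pale wooden block 90 x 60 x 30 mm, loose, not to be disturbed; origin at the middle of its underside
- slip_bottle: white bottle with red cap, 56 mm across, 150 mm tall, loose, not to be disturbed; origin at the middle of its underside
- spare_post: second kiln post 30 x 30 x 64 mm standing in the tray, loose, not to be disturbed; origin at the middle of its underside
Things that resemble listed ones, but are neither listed nor needed, are in the scene too. What is shaped like the part that bears blue_c but pink is not meant. What is shaped like the part that bears post_c but pink is not meant.

How it is judged:
By the outcome, as a careful person would: the job done as asked, in the order asked, and still so for the second after the job is handed in, with the robot touching nothing.
It also fails if it takes over 72 s, if anything falls off the work surface, if the arm or the gripper's body presses on something with over 40 N, if the wrist force passes 120 N, or if a joint passes its speed limit or range.

### The arm

A 7-joint arm with a two-finger parallel gripper is mounted at the origin on the work surface. World frame = base frame: x ahead of the robot, y to its left, z up, the work surface at z = 0. Lengths are in m, angles in rad, forces in N, time in s.
With the tool pointing down it reaches from about 0.35 to 0.9 m from the base axis. Payload 7.2 kg.
Tool frame: the origin (TCP) lies midway between the tips of the shut fingers; the grasp point (between the pads) lies 19 mm behind it (env.tcp_to_grasp is the distance from the TCP to the grasp point, in m); z points along the fingers, x is the direction in which the jaws open and shut, and the axes are right-handed (so a half turn about z gives the same grasp; the last joint's range is limited). The gripper opens to 85 mm and grips with 20 to 120 N. Pads are 22 mm wide; open, the fingers measure 114 mm over their backs; the gripper's body (76 mm by 85 mm) begins 54 mm behind the grasp point. The pads swing forward as they close: fully open they stand 13 mm farther back than shut.
Start: joints at [-1.185, 0.411, -0.013, 1.596, 0.006, 1.134, -0.082], TCP at [0.274, 0.562, 0.231] pointing down, gripper open.
Joint ranges: [-2.95, 2.95], [-0.29, 1.99], [-1.47, 1.44], [0.14, 2.54], [-1.03, 4.17], [0.13, 1.85], [-2.86, 2.86]. Speed limits (rad/s): [2.39, 2.39, 3.01, 3.01, 3.14, 3.14, 3.14].

### API

Orientations are given as a unit quaternion [w, x, y, z].
In Python, from rig import env, optics gives the robot as it stands.
- The arm moves only by the tool step_arm, never from a script. Its argument "targets" is a list of rows, each an object of numbers: "ax", "ay", "az": the turn, a rotation vector about the tool's x, y, z in rad; "x", "y", "z": the shift along the tool's x, y, z in m; "claw": the closure, from 0 (fully open) to 1 (shut). In form: [{"ax": .., "ay": .., "az": .., "x": .., "y": .., "z": .., "claw": ..}, ...]. A call has 1 to 20 rows; each row shifts and turns the commanded pose from where the row before left it, along the tool's axes as they then stand; what a row does not reach is not made up. A row lasts 1/8 s, in which the tool goes at most 62.5 mm and 10.7 degrees, less where a joint would pass 70% of its speed; a pose out of reach is approached as far as the arm can. A call with a gripper value outside its range is refused whole. The fingers move at their own pace and stop on an object; "newtons" is the grip in N (left out, the last holds). Time passes only in rows, so rows that do not move let the fingers close. It gives the time, the measured TCP pose, the force and the opening at its end, in the units of the state.
- env.get_state(): the state, without advancing time (a new reading comes with each control period).
- optics.capture(name): name is "scene" or "top" or "wrist"; returns (picture, depth): 384x512x3 uint8, red, green, blue; 384x512 float32, m along the optical axis (not along the pixel's ray), 0 where there is no reading.
- optics.camera_params(name): a dict with "fx", "fy", "cx", "cy" (pixels), "D" ([k1, k2, p1, p2, k3] as OpenCV has them; the pictures are not rectified), "camera_from_world" (4x4, takes a point from world to camera coordinates). Camera axes: x right, y up, looking along -z (the intrinsics and any distortion apply to the point x, -y, -z); pixel columns grow to the right and rows downward; lengths in m; the calibration is good to about 2 mm. A picture is of the moment at which its call begins: read the wrist's pose just before it. camera_params takes no time and is no camera call; for the wrist camera it gives the pose at the moment of the call.
- env.hand_in(): hands the job in, once; it reports no verdict.
The state is a dict: "t": time; "joints": joint angles; "joint_velocities": joint speeds; "tau": joint torques, N m; "tcp_pos": TCP position; "eef_rot": TCP orientation; "contact_force": force on the tool from outside, world axes, zero at the start; "moment": the same for the moment, N m; "gripper_width": opening from 0.0 (shut) to 1.0 (fully open).
Only numpy, scipy, OpenCV 4.12 (cv2) and the standard library are available. Lean on these libraries where they do the work, as an engineer would, in place of code of your own. Each camera call takes 0.05 s, during which the arm holds its last target.

## Working session

There is one attempt and no reset: what is moved stays moved. The work goes in short steps, Python scripts to look and compute and a tool call to move; the robot and the scene stay as the last step left them, time stands still between calls to the robot, and variables do not carry over. Pictures are saved under pics/ and viewed, and the job is handed in when it is done.

Besides the shell and the picture viewer there is one more tool, called after "Emit:" by a JSON object that holds its "fn" and its "kwargs". step_arm: Moves the arm, as the interface text tells. Its arguments: {"type":"object","properties":{"targets":{"type":"array"},"newtons":{"type":"number"}},"required":["targets"]}

```bash
ls -la; mkdir -p pics; cat > h.py <<'E'
import numpy as np, cv2
from rig import env, optics
def cap(name,tag):
    P=optics.camera_params(name); im,d=optics.capture(name)
    np.savez(f'pics/{tag}.npz',im=im,d=d,fx=P['fx'],fy=P['fy'],cx=P['cx'],cy=P['cy'],D=P['D'],T=P['camera_from_world'])
    cv2.imwrite(f'pics/{tag}.png',im[:,:,::-1]); return load(tag)
def load(tag): return dict(np.load(f'pics/{tag}.npz'))
def K(c): return np.array([[c['fx'],0,c['cx']],[0,c['fy'],c['cy']],[0,0,1.]])
def ray(c,uv):
    uv=np.asarray(uv,float).reshape(-1,1,2)
    n=cv2.undistortPoints(uv,K(c),np.array(c['D'],float)).reshape(-1,2)
    return n
def cloud(c):
    h,w=c['d'].shape; u,v=np.meshgrid(np.arange(w),np.arange(h))
    n=ray(c,np.stack([u,v],-1).reshape(-1,2)).reshape(h,w,2)
    d=c['d']; p=np.stack([n[...,0]*d,-n[...,1]*d,-d],-1)
    R=c['T'][:3,:3]; t=c['T'][:3,3]
    return (p-t)@R
def at_z(c,uv,z):
    n=ray(c,uv); R=c['T'][:3,:3]; t=c['T'][:3,3]
    o=-R.T@t; dirs=np.stack([n[:,0],-n[:,1],-np.ones(len(n))],-1)@R
    s=(z-o[2])/dirs[:,2]; return o+dirs*s[:,None]
def proj(c,X):
    X=np.atleast_2d(X); p=X@c['T'][:3,:3].T+c['T'][:3,3]
    q=p*[1,-1,-1]
    return cv2.projectPoints(q.reshape(-1,1,3),np.zeros(3),np.zeros(3),K(c),np.array(c['D'],float))[0].reshape(-1,2)
def crop(c,tag,u0,v0,u1,v1,s):
    im=c['im'][v0:v1,u0:u1,::-1]; im=cv2.resize(im,None,fx=s,fy=s,interpolation=cv2.INTER_CUBIC)
    cv2.imwrite(f'pics/{tag}.png',im)
E
python3 - <<'E'
from h import *
s=env.get_state(); print({k:np.round(v,4) for k,v in s.items()}, env.tcp_to_grasp)
for n in('scene','top','wrist'):
    c=cap(n,n+'0'); print(n,np.round(-c['T'][:3,:3].T@c['T'][:3,3],3),c['fx'],c['D'])
E
```

```text
total 12
drwxr-xr-x  3 agent agent 4096 Dec  7 14:21 .
drwxr-xr-x 23 root  root  4096 Dec  7 14:21 ..
drwxr-xr-x  2 agent agent 4096 Dec  7 14:21 pics
{'t': np.float64(0.0), 'joints': array([-1.1852,  0.4119, -0.0127,  1.5971,  0.0056,  1.1343, -0.0822]), 'joint_velocities': array([-0.0001, -0.    , -0.0014,  0.    ,  0.0013,  0.0029, -0.0003]), 'tau': array([-4.00000e-04, -6.00616e+01,  6.82000e-01, -2.99402e+01,
        1.37000e-02,  1.07000e-02,  0.00000e+00]), 'tcp_pos': array([0.2738, 0.5613, 0.2305]), 'eef_rot': array([ 5.000e-04,  8.480e-01,  5.299e-01, -6.000e-04]), 'contact_force': array([-0.1492, -0.2228, -0.2267]), 'moment': array([-0.0357,  0.024 ,  0.021 ]), 'gripper_width': np.float64(1.0001)} 0.0187
scene [ 1.41  -0.366  0.739] 360.66174581142184 [-0.07489691  0.          0.          0.          0.        ]
top [0.49  0.009 1.502] 386.5134554198061 [-0.09852882  0.          0.          0.          0.        ]
wrist [0.206 0.595 0.373] 316.5958744599598 [-0.00248239  0.          0.          0.          0.        ]
```

View pics/scene0.png

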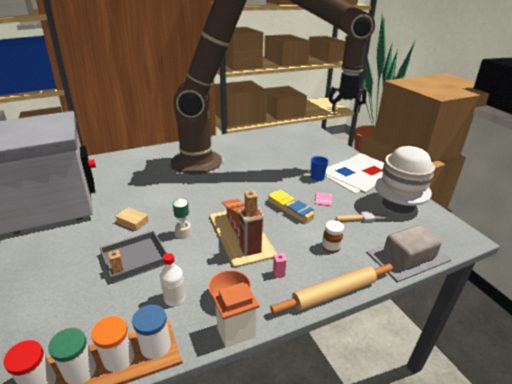

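View pics/top0.png

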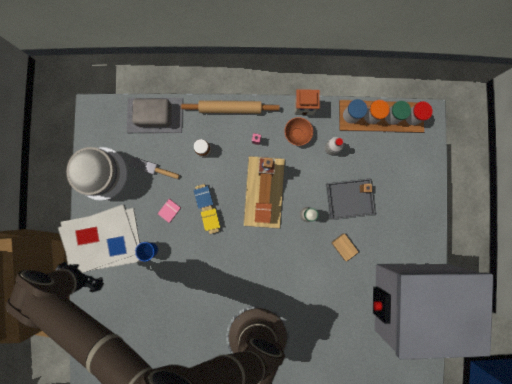

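View pics/wrist0.png

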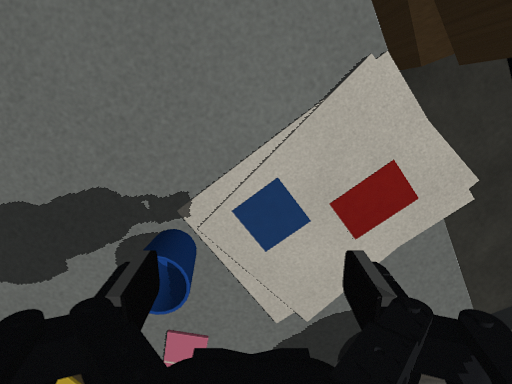

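Overview: in the top view, the kiln post stands on the chimney at about (266,163), the spare post in the tray at (367,188), and the pink decoy post at (256,139). The blue tile is at (204,197), the ochre tile at (210,219) and the pink decoy tile at (169,211). The cowl is at (310,214).

```bash
python3 - <<'E'
from h import *
c=load('top0'); crop(c,'t0a',180,125,330,240,5)
cl=cloud(c)
for n,(u,v) in dict(post=(266,161),blue=(204,197),ochre=(210,219),cowl=(311,214),spare=(367,187),trayc=(350,205),roof=(264,200)).items(): print(n,np.round(cl[v,u],3))
c=load('scene0'); crop(c,'s0a',160,170,320,290,5)
E
```

```text
post [ 0.654 -0.018  0.217]
blue [0.537 0.212 0.035]
ochre [0.453 0.187 0.034]
cowl [ 0.478 -0.182  0.132]
spare [ 0.581 -0.401  0.069]
trayc [ 0.514 -0.352  0.006]
roof [ 0.527 -0.016  0.089]
```

View pics/t0a.png

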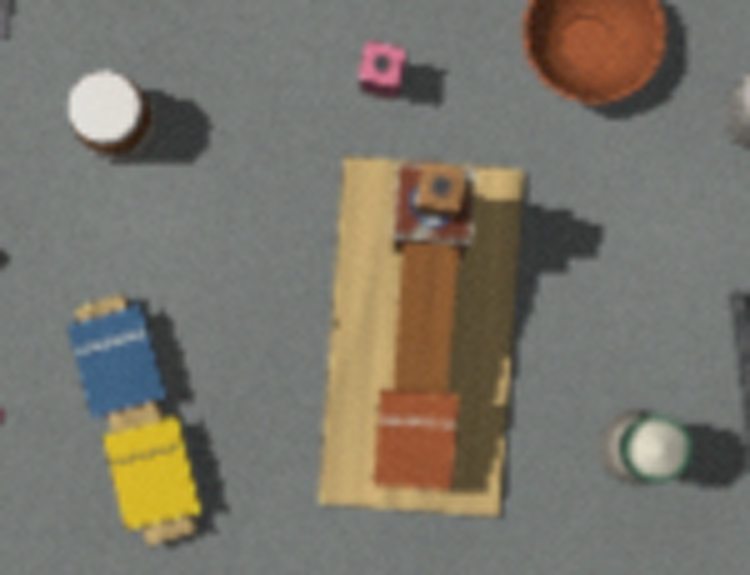

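View pics/s0a.png

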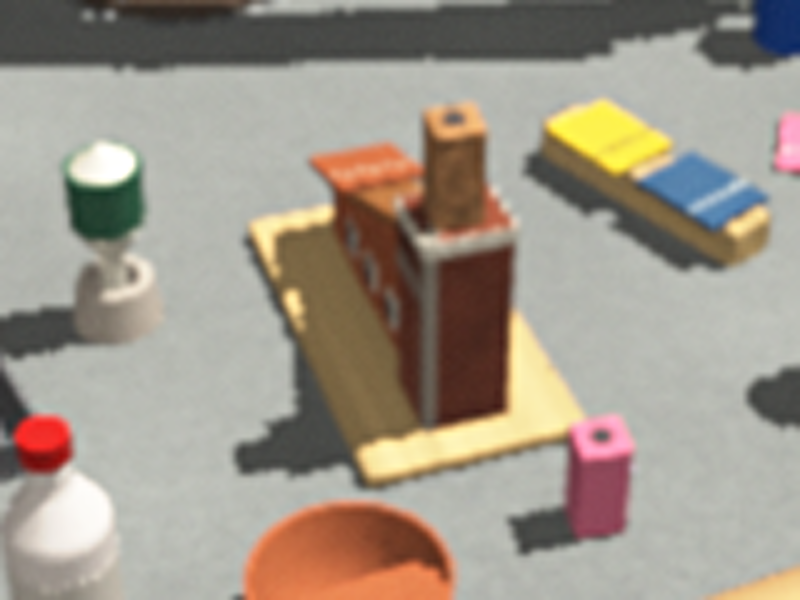

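```bash
cat >> h.py <<'E'
from scipy.spatial.transform import Rotation as Ro
def pose(s=None):
    s=s or env.get_state(); q=s['eef_rot']; return np.array(s['tcp_pos']),Ro.from_quat([q[1],q[2],q[3],q[0]])
def down(yaw,pitch=0):
    # tool x at yaw(deg) , tool z down; pitch: lean fingers about tool x (deg)
    y=np.deg2rad(yaw); x=np.array([np.cos(y),np.sin(y),0]); z=np.array([0,0,-1.]); yy=np.cross(z,x)
    return Ro.from_matrix(np.stack([x,yy,z],1))*Ro.from_euler('x',pitch,degrees=True)
def plan(p,R,p0=None,R0=None,n=None):
    if p0 is None: p0,R0=pose()
    rv=(R0.inv()*R).as_rotvec(); d=np.linalg.norm(p-p0); a=np.rad2deg(np.linalg.norm(rv))
    n=n or int(max(np.ceil(d/.05),np.ceil(a/9),1))
    print('rows',n,'dist',round(d,4),'ang',round(a,2)); 
    print(' turn per row',np.round(rv/n,4),' total',np.round(rv,4))
    print(' shift total in current tool axes',np.round(R0.inv().apply(p-p0),4))
    dr=Ro.from_rotvec(rv/n); R_=R0
    for i in range(n):
        print('  ',np.round(R_.inv().apply((p-p0)/n),4)); R_=R_*dr
E
python3 - <<'E'
from h import *
c=load('wrist0'); p,R=pose()
T=c['T']; Rw=T[:3,:3].T; o=-Rw@T[:3,3]
print('cam in tool',R.inv().apply(o-p)); print(np.round(R.as_matrix().T@Rw,3))
print(R.as_matrix().round(3))
plan(np.array([.46,.20,.22]),down(90))
E
```

```text
cam in tool [ 0.00075505 -0.07578819 -0.14245089]
[[ 1.     0.    -0.   ]
 [-0.    -0.956 -0.294]
 [-0.     0.294 -0.956]]
[[ 0.438  0.899 -0.   ]
 [ 0.899 -0.438 -0.001]
 [-0.001  0.    -1.   ]]
rows 9 dist 0.4066 ang 26.0
 turn per row [-0.      0.0001 -0.0504]  total [-2.000e-04  1.300e-03 -4.539e-01]
 shift total in current tool axes [-0.2432  0.3257  0.011 ]
   [-0.027   0.0362  0.0012]
   [-0.0288  0.0348  0.0012]
   [-0.0305  0.0333  0.0012]
   [-0.0322  0.0317  0.0012]
   [-0.0337  0.03    0.0012]
   [-0.0352  0.0283  0.0012]
   [-0.0366  0.0265  0.0012]
   [-0.0379  0.0246  0.0012]
   [-0.0391  0.0227  0.0012]
```

Emit:
{"fn": "step_arm", "kwargs": {"targets": [{"x":-0.027,"y":0.036,"z":0.001,"az":-0.0504},{"x":-0.029,"y":0.035,"z":0.001,"az":-0.0504},{"x":-0.0305,"y":0.0333,"z":0.001,"az":-0.0504},{"x":-0.0322,"y":0.0317,"z":0.001,"az":-0.0504},{"x":-0.0337,"y":0.03,"z":0.001,"az":-0.0504},{"x":-0.0352,"y":0.0283,"z":0.001,"az":-0.0504},{"x":-0.0366,"y":0.0265,"z":0.001,"az":-0.0504},{"x":-0.0379,"y":0.0246,"z":0.001,"az":-0.0504},{"x":-0.0391,"y":0.0227,"z":0.001,"az":-0.0504},{"x":0}]}}

```text
schema error: expected keys ax, ay, az, x, y, z, claw
```

```bash
python3 - <<'E'
from h import *
p,R=pose(); print(p,R.as_matrix().round(3)[0]); c=cap('wrist','w1'); c2=dict(c); 
plan(np.array([.56,-.02,.30]),down(87))
E
```

```text
[0.27385819 0.56137725 0.23063738] [ 0.438  0.899 -0.   ]
rows 14 dist 0.6518 ang 23.0
 turn per row [-0.      0.0001 -0.0287]  total [-2.000e-04  1.000e-03 -4.014e-01]
 shift total in current tool axes [-0.3973  0.5121 -0.0688]
   [-0.0284  0.0366 -0.0049]
   [-0.0294  0.0357 -0.0049]
   [-0.0304  0.0349 -0.0049]
   [-0.0314  0.034  -0.0049]
   [-0.0324  0.0331 -0.0049]
   [-0.0333  0.0321 -0.0049]
   [-0.0342  0.0312 -0.0049]
   [-0.0351  0.0302 -0.0049]
   [-0.0359  0.0292 -0.0049]
   [-0.0368  0.0281 -0.0049]
   [-0.0376  0.0271 -0.0049]
   [-0.0383  0.026  -0.0049]
   [-0.039   0.0249 -0.0049]
   [-0.0397  0.0237 -0.0049]
```

View pics/w1.png

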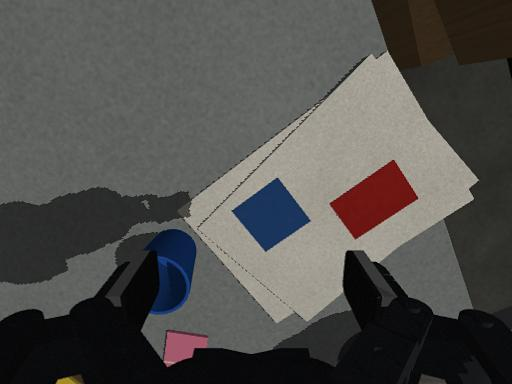

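The call was refused because every row needs all the keys, so the picture is unchanged. I'll send it again in full.

Emit:
{"fn": "step_arm", "kwargs": {"targets": [{"ax":0,"ay":0,"az":-0.0504,"x":-0.027,"y":0.036,"z":0.001,"claw":0},{"ax":0,"ay":0,"az":-0.0504,"x":-0.029,"y":0.035,"z":0.001,"claw":0},{"ax":0,"ay":0,"az":-0.0504,"x":-0.0305,"y":0.0333,"z":0.001,"claw":0},{"ax":0,"ay":0,"az":-0.0504,"x":-0.0322,"y":0.0317,"z":0.001,"claw":0},{"ax":0,"ay":0,"az":-0.0504,"x":-0.0337,"y":0.03,"z":0.001,"claw":0},{"ax":0,"ay":0,"az":-0.0504,"x":-0.0352,"y":0.0283,"z":0.001,"claw":0},{"ax":0,"ay":0,"az":-0.0504,"x":-0.0366,"y":0.0265,"z":0.001,"claw":0},{"ax":0,"ay":0,"az":-0.0504,"x":-0.0379,"y":0.0246,"z":0.001,"claw":0},{"ax":0,"ay":0,"az":-0.0504,"x":-0.0391,"y":0.0227,"z":0.001,"claw":0},{"ax":0,"ay":0,"az":0,"x":0,"y":0,"z":0,"claw":0}]}}

```text
t: 1.45
tcp_pos: [0.4615, 0.1963, 0.2223]
eef_rot: [0.001, 0.709, 0.705, -0.0]
contact_force: [0.4, 0.3, 0.1]
gripper_width: 0.995
```

```bash
python3 - <<'E'
from h import *
p,R=pose(); print(p,R.as_matrix().round(3)[0]); c=cap('wrist','w1'); c2=dict(c); 
plan(np.array([.56,-.02,.28]),down(87))
E
```

```text
[0.4615286  0.19629815 0.22229048] [0.006 1.    0.   ]
rows 5 dist 0.2471 ang 2.78
 turn per row [-0.      0.      0.0097]  total [-0.      0.0002  0.0485]
 shift total in current tool axes [-0.2183  0.1003 -0.0577]
   [-0.0437  0.0201 -0.0115]
   [-0.0435  0.0205 -0.0115]
   [-0.0433  0.0209 -0.0115]
   [-0.0431  0.0213 -0.0115]
   [-0.0428  0.0217 -0.0115]
```

View pics/w1.png

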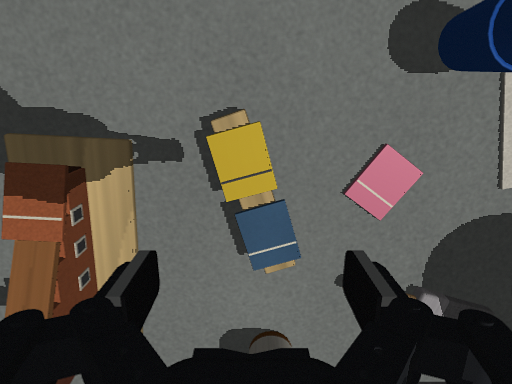

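The ochre tile centre is at about (241,161), the blue at (267,235), and the pink decoy at (384,182). Both tiles lie along the block. Next I look at the house from above.

Emit:
{"fn": "step_arm", "kwargs": {"targets": [{"ax":0,"ay":0,"az":0.01,"x":-0.0437,"y":0.0201,"z":-0.0115,"claw":0},{"ax":0,"ay":0,"az":0.01,"x":-0.0435,"y":0.0205,"z":-0.0115,"claw":0},{"ax":0,"ay":0,"az":0.01,"x":-0.0433,"y":0.0209,"z":-0.0115,"claw":0},{"ax":0,"ay":0,"az":0.01,"x":-0.0431,"y":0.0213,"z":-0.0115,"claw":0},{"ax":0,"ay":0,"az":0.01,"x":-0.043,"y":0.0217,"z":-0.0115,"claw":0},{"ax":0,"ay":0,"az":0,"x":0,"y":0,"z":0,"claw":0}]}}

```text
t: 2.25
tcp_pos: [0.5614, -0.0213, 0.2805]
eef_rot: [0.001, 0.726, 0.687, 0.0]
contact_force: [-0.1, -0.2, 0.1]
gripper_width: 1.002
```

```bash
python3 - <<'E'
from h import *
p,R=pose(); print(p,R.as_matrix().round(3)[0]); c=cap('wrist','w2')
c=load('w1'); crop(c,'w1a',180,90,320,290,4)
E
```

```text
[ 0.56139747 -0.021337    0.28050348] [0.055 0.998 0.002]
```

View pics/w2.png

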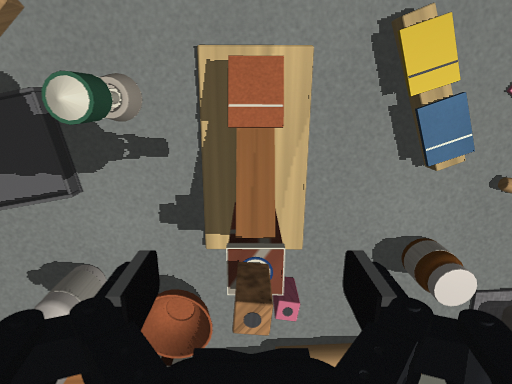

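View pics/w1a.png

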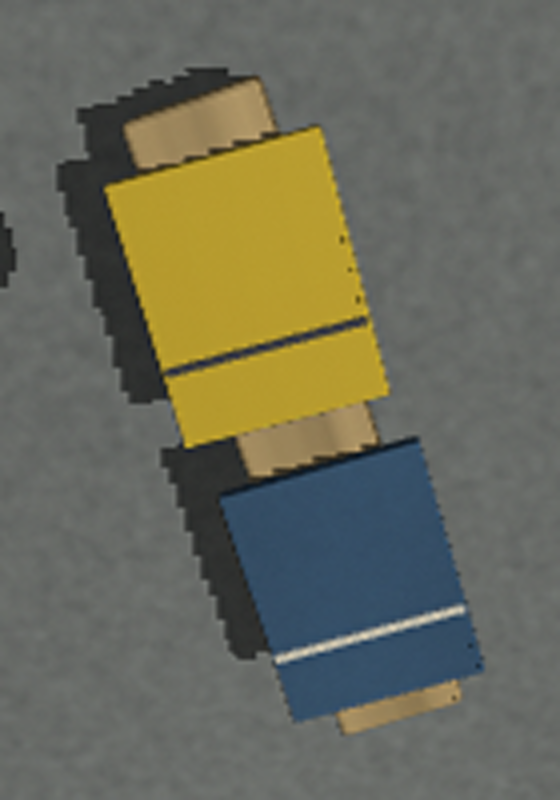

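```bash
cat >> h.py <<'E'
def hsv(c): return cv2.cvtColor(c['im'],cv2.COLOR_RGB2HSV).astype(int)
def inpoly(c,poly):
    m=np.zeros(c['d'].shape,np.uint8); cv2.fillPoly(m,[np.array(poly,np.int32)],1); return m>0
def rect(xy):
    # returns center,(long,short),yaw deg of long side wrapped (-90,90]
    r=cv2.minAreaRect((np.asarray(xy)*1000).astype(np.float32)); b=cv2.boxPoints(r)
    e=[b[1]-b[0],b[2]-b[1]]; L=[np.linalg.norm(x) for x in e]; i=int(np.argmax(L))
    a=np.degrees(np.arctan2(e[i][1],e[i][0])); a=(a+90)%180-90
    return np.array(r[0])/1000,(max(L),min(L)),a
def fitplane(P,it=5):
    m=np.ones(len(P),bool)
    for _ in range(it):
        q=P[m]; c0=q.mean(0); n=np.linalg.svd(q-c0,full_matrices=False)[2][2]; n*=np.sign(n[2])
        d=(P-c0)@n; m=abs(d)<max(.001,2*np.std(d[m]))
    return c0,n,m
E
cat > m1.py <<'E'
from h import *
def tiles(tag,boxes):
    c=load(tag); cl=cloud(c); H=hsv(c)
    for nm,poly,hr in boxes:
        m=inpoly(c,poly)&(H[...,0]>=hr[0])&(H[...,0]<=hr[1])&(H[...,1]>100)&(c['d']>0)
        P=cl[m]; 
        zt=np.median(P[:,2]); k=abs(P[:,2]-zt)<.004
        print(tag,nm,k.sum(),'z',zt.round(4),rect(P[k][:,:2]))
tiles('w1',[('ochre',[(195,110),(275,110),(285,205),(205,205)],(20,35)),('blue',[(225,195),(300,195),(305,275),(235,275)],(95,125))])
tiles('w2',[('ochre',[(390,5),(465,5),(465,100),(395,100)],(20,35)),('blue',[(410,85),(480,85),(480,170),(415,170)],(95,125))])
tiles('top0',[('ochre',[(195,205),(225,205),(225,235),(195,235)],(20,35)),('blue',[(190,180),(220,180),(216,209),(190,210)],(95,125))])
c=load('w2'); cl=cloud(c); H=hsv(c)
m=inpoly(c,[(222,50),(290,50),(290,130),(222,130)])&(c['d']>0)&(cl[...,2]>.07)&(cl[...,2]<.12)&((H[...,0]<12)|(H[...,0]>170)|(H[...,1]<60))
P=cl[m]; c0,n,k=fitplane(P); print('eave plane',c0,n,'slope',np.degrees(np.arccos(n[2])),'az',np.degrees(np.arctan2(n[1],n[0])),k.sum(),len(P))
# deck yaw/edges
m=inpoly(c,[(232,128),(278,128),(276,236),(234,236)])&(c['d']>0)&(cl[...,2]>.06); P2=cl[m]
c1,n1,k1=fitplane(P2); print('deck',c1,n1,np.degrees(np.arccos(n1[2])),rect(P2[k1][:,:2]))
# rect in eave plane
ex=np.array([np.cos(np.deg2rad(-3)),np.sin(np.deg2rad(-3)),0]); ex-=n*(ex@n); ex/=np.linalg.norm(ex); ey=np.cross(n,ex)
q=P[k]-c0; r=rect(np.stack([q@ex,q@ey],1)); print('eave rect',r); print('eave top centre',c0+ex*r[0][0]+ey*r[0][1],'ex',ex)
# post top
m=(cl[...,2]>.205)&(cl[...,2]<.225)&inpoly(c,[(225,285),(280,285),(280,340),(225,340)]); print('post',m.sum(),np.median(cl[m][:,2]),rect(cl[m][:,:2]))
m=(abs(cl[...,2]-.152)<.004)&inpoly(c,[(215,235),(300,235),(300,310),(215,310)]); print('chim',m.sum(),np.median(cl[m][:,2]),rect(cl[m][:,:2]),cl[m].min(0),cl[m].max(0))
E
python3 m1.py; python3 -c "
from h import *
crop(load('w2'),'w2a',190,220,310,340,6)"
```

```text
w1 ochre 3680 z 0.0358 (array([0.44817877, 0.18695874]), (np.float32(83.86498), np.float32(57.924904)), np.float32(14.861374))
w1 blue 2865 z 0.0359 (array([0.5367912 , 0.21638017]), (np.float32(73.80809), np.float32(57.38181)), np.float32(16.568443))
w2 ochre 3650 z 0.0359 (array([0.45152765, 0.18780716]), (np.float32(96.67901), np.float32(59.882236)), np.float32(15.3452))
w2 blue 2897 z 0.0361 (array([0.5374848 , 0.21622385]), (np.float32(74.07658), np.float32(58.596786)), np.float32(16.27475))
top0 ochre 245 z 0.0355 (array([0.45458813, 0.18854463]), (np.float32(94.62422), np.float32(57.325497)), np.float32(16.125069))
top0 blue 183 z 0.0363 (array([0.53626318, 0.21523148]), (np.float32(69.46007), np.float32(55.91304)), np.float32(17.142525))
eave plane [ 0.4836927  -0.01140842  0.07956648] [-0.28711862  0.01746689  0.95773577] slope 16.717282716563094 az 176.51869628005454 3092 3605
deck [ 0.57007363 -0.0164465   0.1065352 ] [-0.39887037  0.02128074  0.91676036] 23.543028453844816 (array([ 0.56962231, -0.01647744]), (np.float32(104.0243), np.float32(39.97864)), np.float32(-3.406929))
eave rect (array([-0.00084782,  0.00030774]), (np.float32(69.720474), np.float32(57.037727)), np.float32(-0.19784546))
eave top centre [ 0.4828979  -0.01105922  0.07932184] ex [ 0.95646425 -0.04939947  0.28763836]
post 1491 0.21564677255817383 (array([ 0.65154175, -0.02431453]), (np.float32(31.390139), np.float32(30.104567)), np.float32(-8.123077))
chim 1752 0.151804417106077 (array([ 0.64817719, -0.02105447]), (np.float32(56.028584), np.float32(52.837585)), np.float32(86.58084)) [ 0.62032562 -0.04999239  0.14805356] [0.6754889  0.00810987 0.15579212]
```

View pics/w2a.png

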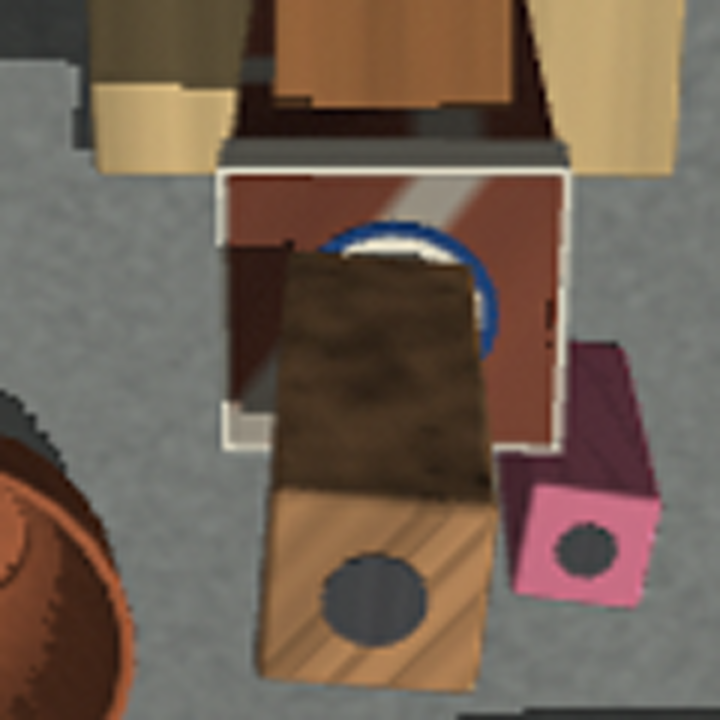

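The post top centre is at wrist pixel (253,320), giving (0.6515,-0.0243) with yaw about -8°. The pink post is behind it at (287,311). I'm going for the buff post on the chimney.

```bash
python3 - <<'E'
from h import *
plan(np.array([.6515,-.0243,.255]),down(82),n=3)
c=load('w2'); crop(c,'w2e',215,45,300,145,7)
c=load('top0');crop(c,'t0t',320,170,390,230,8)
E
```

```text
rows 3 dist 0.0944 ang 5.02
 turn per row [ 0.0001 -0.0001  0.0292]  total [ 0.0003 -0.0002  0.0877]
 shift total in current tool axes [-0.0009  0.0911  0.0248]
   [-0.0003  0.0304  0.0083]
   [0.0006 0.0304 0.0083]
   [0.0015 0.0303 0.0083]
```

View pics/w2e.png

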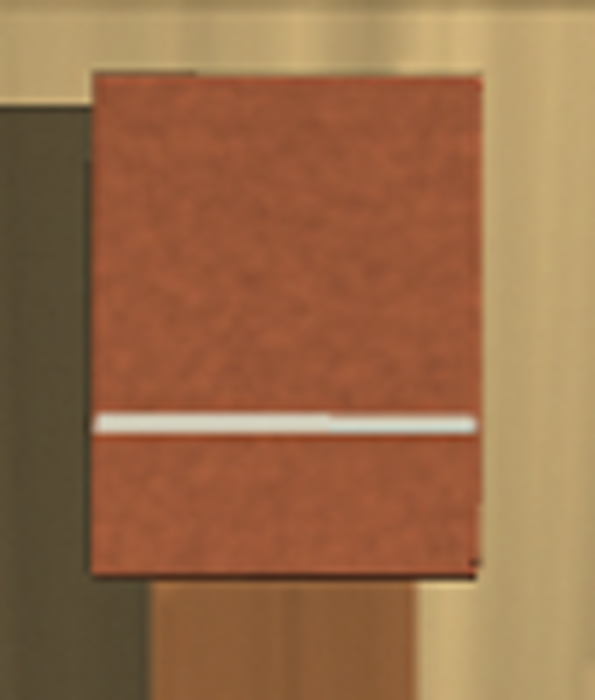

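View pics/t0t.png

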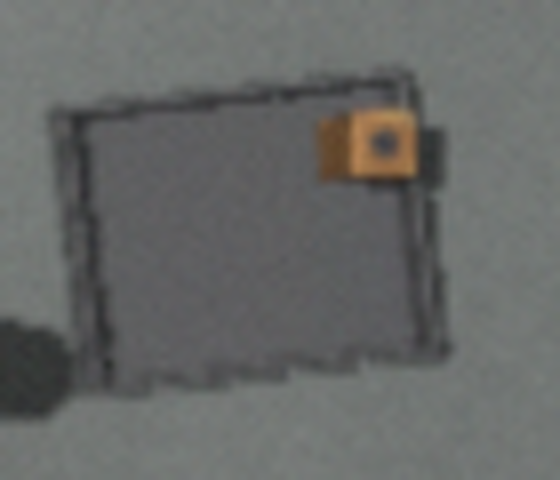

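```bash
cat >> h.py <<'E'
def at_plane(c,uv,p,n):
    q=ray(c,uv); R=c['T'][:3,:3]; o=-R.T@c['T'][:3,3]
    d=np.stack([q[:,0],-q[:,1],-np.ones(len(q))],-1)@R
    s=((p-o)@n)/(d@n); return o+d*s[:,None]
def unc(pts,s,u0,v0): return (np.asarray(pts,float)+.5)/s-.5+[u0,v0]
E
python3 - <<'E'
from h import *
c=load('w2')
y=np.deg2rad(-3.45); a=np.deg2rad(17); ex=np.array([np.cos(y)*np.cos(a),np.sin(y)*np.cos(a),np.sin(a)]); ey=np.array([-np.sin(y),np.cos(y),0]); n=np.cross(ex,ey)
p0=np.array([.4837,-.0114,.0796])
X=at_plane(c,unc([(94,74),(482,77),(478,575),(92,575),(94,423),(476,425)],7,215,45),p0,n)
print((X-p0)@ex*1000,(X-p0)@ey*1000,(X).round(4)); 
c=load('top0'); T=at_z(c,unc([(52,110),(405,72),(450,352),(80,393)],8,320,170),.028); print(T.round(4),T.mean(0))
E
```

```text
[-39.9263157  -39.80347396  33.71588931  34.01762145  11.57799886
  11.56974861] [-28.34878619  28.94945881  28.74245491 -28.28336717 -28.09681735
  28.33043842] [[ 0.4439 -0.0374  0.0679]
 [ 0.4474  0.0198  0.068 ]
 [ 0.5176  0.0154  0.0895]
 [ 0.5145 -0.0416  0.0895]
 [ 0.4931 -0.0401  0.083 ]
 [ 0.4964  0.0162  0.083 ]]
[[ 0.5957 -0.2539  0.028 ]
 [ 0.6167 -0.4255  0.028 ]
 [ 0.482  -0.4478  0.028 ]
 [ 0.4604 -0.2683  0.028 ]] [ 0.53871835 -0.34887055  0.028     ]
```

Emit:
{"fn": "step_arm", "kwargs": {"targets": [{"ax":0,"ay":0,"az":0.0292,"x":0,"y":0.0304,"z":0.0083,"claw":0},{"ax":0,"ay":0,"az":0.0292,"x":0.0006,"y":0.0304,"z":0.0083,"claw":0},{"ax":0,"ay":0,"az":0.0292,"x":0.0015,"y":0.0303,"z":0.0083,"claw":0},{"ax":0,"ay":0,"az":0,"x":0,"y":0,"z":0,"claw":0}]}}

```text
t: 2.8
tcp_pos: [0.6515, -0.0205, 0.2527]
eef_rot: [-0.001, 0.753, 0.658, -0.001]
contact_force: [0.6, 0.4, 0.2]
gripper_width: 0.999
```

```bash
python3 - <<'E'
from h import *
p,R=pose(); print(p); c=cap('wrist','w3')
plan(np.array([.6515,-.0243,.174]),down(82))
E
```

```text
[ 0.65149566 -0.0204991   0.25266776]
rows 2 dist 0.0794 ang 0.32
 turn per row [-0.0014 -0.0002  0.0024]  total [-0.0027 -0.0004  0.0049]
 shift total in current tool axes [-0.0032  0.0015  0.0794]
   [-0.0016  0.0007  0.0397]
   [-0.0016  0.0007  0.0397]
```

View pics/w3.png

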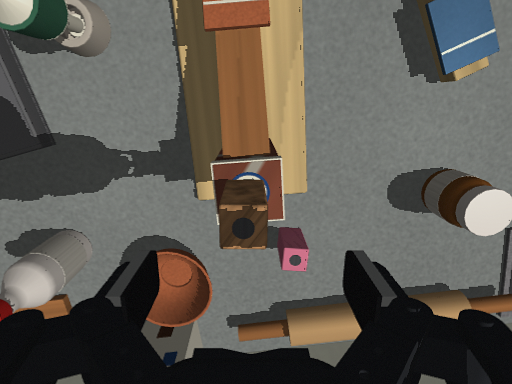

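The post top is at (244,229) between the fingers' line, with nothing else near. I'll descend with the correction.

Emit:
{"fn": "step_arm", "kwargs": {"targets": [{"ax":0,"ay":0,"az":0.005,"x":-0.0032,"y":0.0015,"z":0.02,"claw":0},{"ax":0,"ay":0,"az":0,"x":0,"y":0,"z":0.03,"claw":0},{"ax":0,"ay":0,"az":0,"x":0,"y":0,"z":0.0294,"claw":0},{"ax":0,"ay":0,"az":0,"x":0,"y":0,"z":0,"claw":0}]}}

```text
t: 3.35
tcp_pos: [0.6499, -0.0254, 0.1737]
eef_rot: [-0.002, 0.755, 0.655, -0.001]
contact_force: [-0.5, -0.1, 0.1]
gripper_width: 1.006
```

```bash
python3 - <<'E'
from h import *
c=cap('wrist','w4')
plan(np.array([.6515,-.0243,.174]),down(82))
E
```

```text
rows 1 dist 0.0022 ang 0.14
 turn per row [-0.0016 -0.0004 -0.0018]  total [-0.0016 -0.0004 -0.0018]
 shift total in current tool axes [0.0015 0.0001 0.0016]
   [0.0015 0.0001 0.0016]
```

View pics/w4.png

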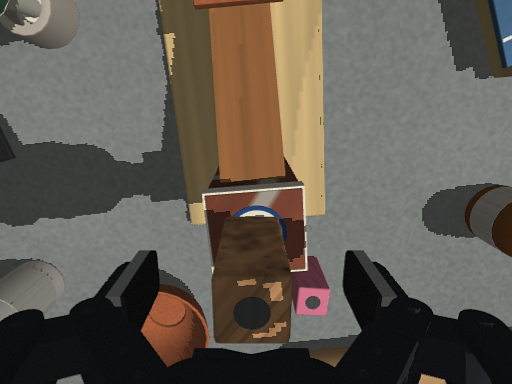

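The post is centred between the fingers: (252,312) against a midline of 251. Closing now.

Emit:
{"fn": "step_arm", "kwargs": {"targets": [{"ax":0,"ay":0,"az":0,"x":0,"y":0,"z":0,"claw":0.5},{"ax":0,"ay":0,"az":0,"x":0,"y":0,"z":0,"claw":0.7},{"ax":0,"ay":0,"az":0,"x":0,"y":0,"z":0,"claw":0.8},{"ax":0,"ay":0,"az":0,"x":0,"y":0,"z":0,"claw":0.8},{"ax":0,"ay":0,"az":0,"x":0,"y":0,"z":0,"claw":0.8}], "newtons": 40}}

```text
t: 4.03
tcp_pos: [0.6526, -0.0271, 0.1764]
eef_rot: [0.0, 0.756, 0.655, 0.001]
contact_force: [-1.7, 1.0, 6.5]
gripper_width: 0.347
```

Emit:
{"fn": "step_arm", "kwargs": {"targets": [{"ax":0,"ay":0,"az":0,"x":0,"y":0,"z":-0.01,"claw":1},{"ax":0,"ay":0,"az":0,"x":0,"y":0,"z":-0.02,"claw":1},{"ax":0,"ay":0,"az":0,"x":0,"y":0,"z":-0.03,"claw":1},{"ax":0,"ay":0,"az":0,"x":0,"y":0,"z":0,"claw":1}]}}

```text
t: 4.53
tcp_pos: [0.6534, -0.0274, 0.2382]
eef_rot: [0.001, 0.756, 0.655, 0.002]
contact_force: [0.1, 0.7, -2.1]
gripper_width: 0.348
```

```bash
python3 - <<'E'
from h import *
c=cap('wrist','w5')
plan(np.array([.5127,-.342,.19]),down(97))
E
```

```text
rows 7 dist 0.3476 ang 15.19
 turn per row [ 0.0003 -0.     -0.0379]  total [ 1.800e-03 -1.000e-04 -2.651e-01]
 shift total in current tool axes [-0.3315 -0.0937  0.0461]
   [-0.0474 -0.0134  0.0066]
   [-0.0468 -0.0152  0.0066]
   [-0.0462 -0.0169  0.0066]
   [-0.0455 -0.0187  0.0066]
   [-0.0448 -0.0204  0.0066]
   [-0.044  -0.0221  0.0066]
   [-0.0431 -0.0237  0.0066]
```

View pics/w5.png

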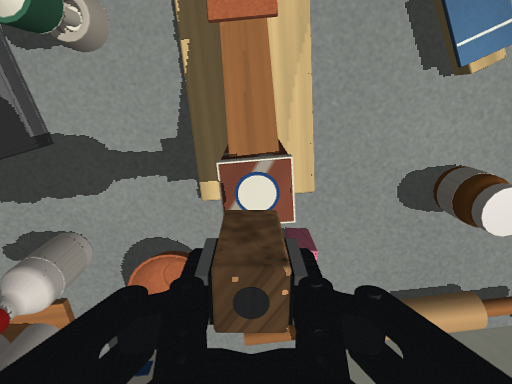

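The post is held upright and the blue circle shows at (257,193). On to the tray.

Emit:
{"fn": "step_arm", "kwargs": {"targets": [{"ax":0,"ay":0,"az":-0.038,"x":-0.0474,"y":-0.0134,"z":0,"claw":1},{"ax":0,"ay":0,"az":-0.038,"x":-0.0468,"y":-0.0152,"z":0.0,"claw":1},{"ax":0,"ay":0,"az":-0.038,"x":-0.0462,"y":-0.0169,"z":0.0066,"claw":1},{"ax":0,"ay":0,"az":-0.038,"x":-0.0455,"y":-0.0187,"z":0.0066,"claw":1},{"ax":0,"ay":0,"az":-0.038,"x":-0.0448,"y":-0.0204,"z":0.0132,"claw":1},{"ax":0,"ay":0,"az":-0.038,"x":-0.044,"y":-0.0221,"z":0.0132,"claw":1},{"ax":0,"ay":0,"az":-0.038,"x":-0.0431,"y":-0.0237,"z":0.0066,"claw":1},{"ax":0,"ay":0,"az":0,"x":0,"y":0,"z":0.03,"claw":1}]}}

```text
t: 5.58
tcp_pos: [0.5094, -0.3476, 0.1594]
eef_rot: [0.001, 0.665, 0.747, -0.001]
contact_force: [0.6, 1.4, -1.0]
gripper_width: 0.344
```

```bash
python3 - <<'E'
from h import *
c=cap('wrist','w6')
plan(np.array([.5127,-.342,.032]),down(97))
E
```

```text
rows 3 dist 0.1222 ang 0.38
 turn per row [-0.0018 -0.0008 -0.0011]  total [-0.0053 -0.0025 -0.0032]
 shift total in current tool axes [0.0004 0.0048 0.1221]
   [0.0001 0.0016 0.0407]
   [0.0001 0.0015 0.0407]
   [0.0002 0.0015 0.0407]
```

View pics/w6.png

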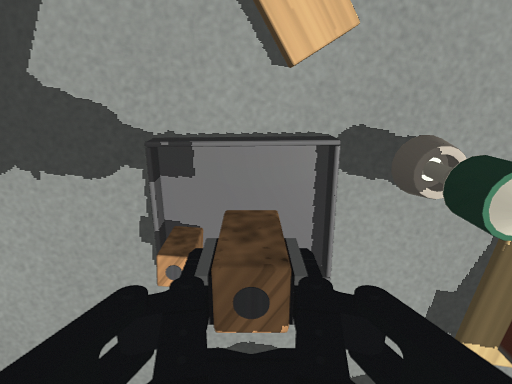

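The post hangs over the tray interior, well clear of the spare post at (178,258). Lowering.

Emit:
{"fn": "step_arm", "kwargs": {"targets": [{"ax":0,"ay":0,"az":0,"x":0,"y":0.003,"z":0.04,"claw":1},{"ax":0,"ay":0,"az":0,"x":0,"y":0,"z":0.04,"claw":1},{"ax":0,"ay":0,"az":0,"x":0,"y":0,"z":0.035,"claw":1},{"ax":0,"ay":0,"az":0,"x":0,"y":0,"z":0.005,"claw":1},{"ax":0,"ay":0,"az":0,"x":0,"y":0,"z":0.002,"claw":1}]}}

```text
t: 6.25
tcp_pos: [0.5156, -0.3413, 0.0377]
eef_rot: [-0.0, 0.662, 0.749, 0.0]
contact_force: [0.5, -0.4, -0.9]
gripper_width: 0.348
```

Emit:
{"fn": "step_arm", "kwargs": {"targets": [{"ax":0,"ay":0,"az":0,"x":0,"y":0,"z":0.004,"claw":1},{"ax":0,"ay":0,"az":0,"x":0,"y":0,"z":0.002,"claw":1},{"ax":0,"ay":0,"az":0,"x":0,"y":0,"z":0.002,"claw":1}]}}

```text
t: 6.62
tcp_pos: [0.5156, -0.3417, 0.0298]
eef_rot: [0.0, 0.662, 0.749, 0.0]
contact_force: [0.2, -0.1, -0.6]
gripper_width: 0.347
```

Emit:
{"fn": "step_arm", "kwargs": {"targets": [{"ax":0,"ay":0,"az":0,"x":0,"y":0,"z":0.0015,"claw":1},{"ax":0,"ay":0,"az":0,"x":0,"y":0,"z":0.0015,"claw":1}]}}

```text
t: 6.88
tcp_pos: [0.5156, -0.3417, 0.0292]
eef_rot: [0.0, 0.662, 0.749, 0.001]
contact_force: [-9.6, 6.5, 35.0]
gripper_width: 0.348
```

Emit:
{"fn": "step_arm", "kwargs": {"targets": [{"ax":0,"ay":0,"az":0,"x":0,"y":0,"z":-0.0017,"claw":1},{"ax":0,"ay":0,"az":0,"x":0,"y":0,"z":0,"claw":0.6},{"ax":0,"ay":0,"az":0,"x":0,"y":0,"z":0,"claw":0.4},{"ax":0,"ay":0,"az":0,"x":0,"y":0,"z":0,"claw":0.3},{"ax":0,"ay":0,"az":0,"x":0,"y":0,"z":-0.02,"claw":0.3},{"ax":0,"ay":0,"az":0,"x":0,"y":0,"z":-0.05,"claw":0.3},{"ax":0,"ay":0,"az":0,"x":0,"y":0,"z":-0.05,"claw":0.2},{"ax":0,"ay":0,"az":0,"x":0,"y":0,"z":-0.03,"claw":0}]}}

```text
t: 7.88
tcp_pos: [0.516, -0.3423, 0.1823]
eef_rot: [0.002, 0.662, 0.749, 0.0]
contact_force: [0.7, -1.0, 0.5]
gripper_width: 0.984
```

```bash
python3 - <<'E'
from h import *
c=cap('wrist','w7')
plan(np.array([.455,.13,.24]),down(106))
E
```

```text
rows 10 dist 0.4804 ang 8.99
 turn per row [ 0.0007  0.0006 -0.0157]  total [ 0.0069  0.0055 -0.1566]
 shift total in current tool axes [ 0.4771 -0.0035 -0.0566]
   [ 0.0477 -0.0004 -0.0057]
   [ 0.0477  0.0004 -0.0056]
   [ 0.0477  0.0011 -0.0056]
   [ 0.0477  0.0019 -0.0056]
   [ 0.0476  0.0026 -0.0056]
   [ 0.0476  0.0034 -0.0055]
   [ 0.0475  0.0041 -0.0055]
   [ 0.0475  0.0048 -0.0055]
   [ 0.0474  0.0056 -0.0055]
   [ 0.0473  0.0063 -0.0054]
```

View pics/w7.png

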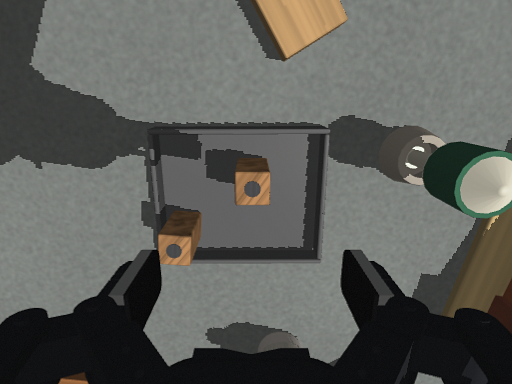

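The post stands in the tray at (252,182), with the spare undisturbed at (180,240). I'll compute the ochre tile's pose from its corners.

```bash
python3 - <<'E'
from h import *
c=load('w1')
for n,p in dict(ochre=[(106,187),(321,127),(388,394),(184,447),(165,373),(367,321)],blue=[(221,493),(418,437),(484,668),(294,720),(276,660),(465,607)]).items():
    X=at_z(c,unc(p,4,180,90),.036)[:,:2]; h=(X[2]+X[3]-X[0]-X[1])/2; a=np.degrees(np.arctan2(h[1],h[0]))
    w=(X[1]+X[2]-X[0]-X[3])/2; print(n,X[:4].mean(0).round(4),'len',np.linalg.norm(h),'yaw',a,'w',np.linalg.norm(w),np.degrees(np.arctan2(w[1],w[0]))-90, 'line along', (X[4:].mean(0)-X[:4].mean(0))@h/np.linalg.norm(h))
E
```

```text
ochre [0.4526 0.1884] len 0.07284921377692183 yaw 14.408498085033186 w 0.057323337334329115 14.905907921961159 line along 0.015197020775010565
blue [0.5361 0.2167] len 0.07357245101188085 yaw 16.08688607955496 w 0.05694081179180779 16.644352973467278 line along 0.016494561784351814
```

Emit:
{"fn": "step_arm", "kwargs": {"targets": [{"ax":0,"ay":0,"az":-0.016,"x":0.0477,"y":0,"z":-0.0057,"claw":0},{"ax":0,"ay":0,"az":-0.016,"x":0.0477,"y":0.0004,"z":-0.0056,"claw":0},{"ax":0,"ay":0,"az":-0.016,"x":0.0477,"y":0.0011,"z":-0.0056,"claw":0},{"ax":0,"ay":0,"az":-0.016,"x":0.0477,"y":0.0019,"z":-0.0056,"claw":0},{"ax":0,"ay":0,"az":-0.016,"x":0.0477,"y":0.0026,"z":-0.0056,"claw":0},{"ax":0,"ay":0,"az":-0.016,"x":0.0477,"y":0.0034,"z":-0.0055,"claw":0},{"ax":0,"ay":0,"az":-0.016,"x":0.0475,"y":0.0041,"z":0,"claw":0},{"ax":0,"ay":0,"az":-0.016,"x":0.0475,"y":0.0048,"z":0.02,"claw":0},{"ax":0,"ay":0,"az":-0.016,"x":0.0475,"y":0.0056,"z":0.02,"claw":0},{"ax":0,"ay":0,"az":-0.016,"x":0.0475,"y":0.0063,"z":0.02,"claw":0},{"ax":0,"ay":0,"az":0,"x":0.04,"y":0.0063,"z":0.02,"claw":0}]}}

```text
t: 9.3
tcp_pos: [0.4473, 0.1739, 0.1322]
eef_rot: [0.0, 0.6, 0.8, 0.001]
contact_force: [-0.0, 1.5, 0.0]
gripper_width: 1.003
```

```bash
python3 - <<'E'
from h import *
print(pose()[0]); c=cap('wrist','w8'); print(pose()[0])
E
```

```text
[0.44733335 0.17390299 0.13217422]
[0.44513331 0.17906078 0.12993284]
```

View pics/w8.png

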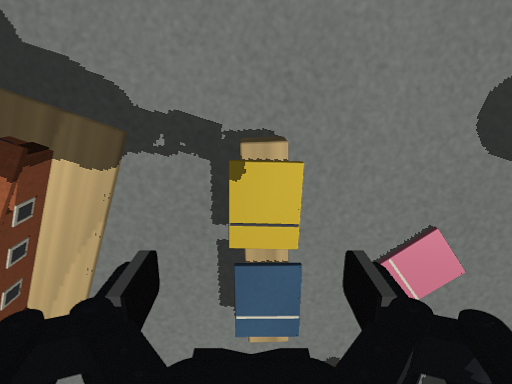

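```bash
python3 - <<'E'
from h import *
print(pose()[0]); c=cap('wrist','w9'); crop(c,'w9a',215,125,325,345,3.5) ; print(pose()[0],np.degrees(np.arctan2(*pose()[1].as_matrix()[1::-1,0])))
E
```

```text
[0.44513331 0.17906078 0.12993284]
[0.44555067 0.17634222 0.13076468] 106.58202311064355
```

View pics/w9a.png

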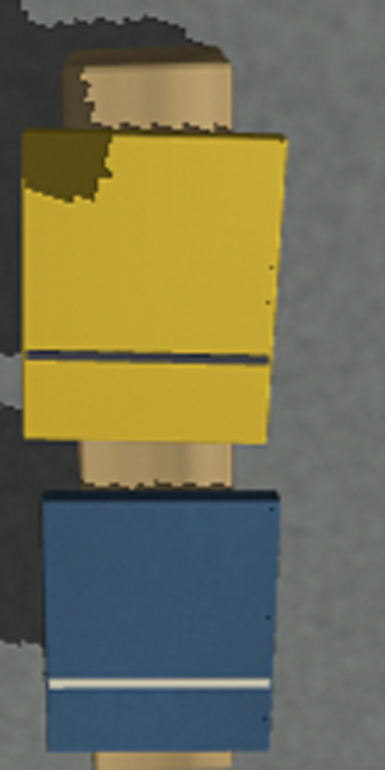

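```bash
python3 - <<'E'
from h import *
c=load('w9')
for n,p in dict(ochre=[(22,133),(287,139),(267,443),(23,438),(25,354),(270,360)],blue=[(42,499),(279,499),(269,750),(47,750),(49,684),(270,684)]).items():
    X=at_z(c,unc(p,3.5,215,125),.036)[:,:2]; h=(X[2]+X[3]-X[0]-X[1])/2; a=np.degrees(np.arctan2(h[1],h[0]))
    w=(X[1]+X[2]-X[0]-X[3])/2; print(n,X[:4].mean(0).round(4),'len',np.linalg.norm(h),'yaw',a,'w',np.linalg.norm(w),np.degrees(np.arctan2(w[1],w[0]))-90, 'line along', (X[4:].mean(0)-X[:4].mean(0))@h/np.linalg.norm(h))
u=np.array([np.cos(np.deg2rad(14.8)),np.sin(np.deg2rad(14.8))])
t=np.array([.4525,.1885])+.004*u
plan(np.array([*t,.06]),down(104.9))
E
```

```text
ochre [0.4525 0.1883] len 0.0730690371666537 yaw 15.220566103122778 w 0.05757747720687421 15.171303208767284 line along 0.015228953437963239
blue [0.5368 0.2164] len 0.07347470891462146 yaw 16.569163096981054 w 0.05734328601530249 16.39782954455619 line along 0.016278849782127524
rows 2 dist 0.0728 ang 1.69
 turn per row [-0.0007 -0.0006  0.0147]  total [-0.0015 -0.0013  0.0294]
 shift total in current tool axes [0.0095 0.0142 0.0708]
   [0.0047 0.0071 0.0354]
   [0.0049 0.007  0.0354]
```

Emit:
{"fn": "step_arm", "kwargs": {"targets": [{"ax":0,"ay":0,"az":0.013,"x":0.0047,"y":0.0071,"z":0.0354,"claw":0},{"ax":0,"ay":0,"az":0.013,"x":0.0049,"y":0.007,"z":0.0354,"claw":0},{"ax":0,"ay":0,"az":0,"x":0,"y":0,"z":0,"claw":0},{"ax":0,"ay":0,"az":0,"x":0,"y":0,"z":0,"claw":0}]}}

```text
t: 9.9
tcp_pos: [0.4589, 0.1847, 0.0622]
eef_rot: [0.0, 0.611, 0.792, 0.0]
contact_force: [-0.3, 0.1, -0.0]
gripper_width: 1.001
```

```bash
cat >> h.py <<'E'
def avg(k=3,cam='top'):
    ps=[];qs=[]
    for i in range(k):
        p,R=pose(); ps.append(p); qs.append(R.as_quat()*np.sign(R.as_quat()[0]))
        if i<k-1: optics.capture(cam)
    print('spread mm',(np.ptp(ps,0)*1000).round(2)); return np.mean(ps,0),Ro.from_quat(np.mean(qs,0))
E
python3 - <<'E'
from h import *
p,R=avg(4); print(p.round(4),env.get_state()['t']); cap('wrist','w10')
u=np.array([np.cos(np.deg2rad(15.1)),np.sin(np.deg2rad(15.1))])
t=np.array([.4525,.1884])+.004*u
plan(np.array([*t,.015]),down(105.1),p,R)
E
```

```text
spread mm [0.3  0.42 0.33]
[0.4591 0.185  0.0624] 10.05
rows 1 dist 0.0477 ang 0.41
 turn per row [ 0.002  -0.0002 -0.0068]  total [ 0.002  -0.0002 -0.0068]
 shift total in current tool axes [ 0.005  -0.0016  0.0474]
   [ 0.005  -0.0016  0.0474]
```

View pics/w10.png

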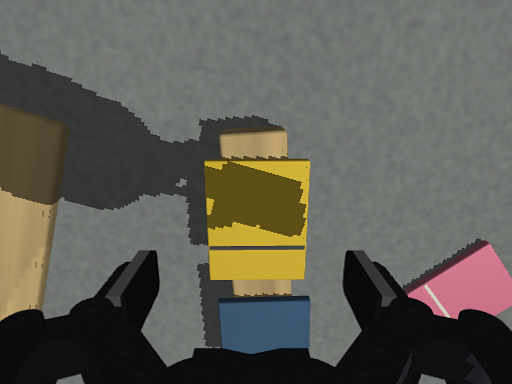

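Emit:
{"fn": "step_arm", "kwargs": {"targets": [{"ax":0.002,"ay":0,"az":-0.007,"x":0.005,"y":-0.0016,"z":0,"claw":0},{"ax":0,"ay":0,"az":0,"x":0,"y":0,"z":0.024,"claw":0},{"ax":0,"ay":0,"az":0,"x":0,"y":0,"z":0.023,"claw":0},{"ax":0,"ay":0,"az":0,"x":0,"y":0,"z":0,"claw":0},{"ax":0,"ay":0,"az":0,"x":0,"y":0,"z":0,"claw":0}]}}

```text
t: 10.72
tcp_pos: [0.4556, 0.1899, 0.0145]
eef_rot: [-0.001, 0.608, 0.794, -0.001]
contact_force: [0.2, 0.4, -0.1]
gripper_width: 0.997
```

```bash
python3 - <<'E'
from h import *
p,R=avg(2); print(p.round(4)); cap('wrist','w11')
u=np.array([np.cos(np.deg2rad(15.1)),np.sin(np.deg2rad(15.1))])
t=np.array([.4525,.1884])+.004*u
plan(np.array([*t,.015]),down(105.1),p,R)
E
```

```text
spread mm [0.24 0.07 0.21]
[0.4557 0.1899 0.0146]
rows 1 dist 0.0009 ang 0.08
 turn per row [-0.0011 -0.0003  0.0008]  total [-0.0011 -0.0003  0.0008]
 shift total in current tool axes [-0.0006  0.0005 -0.0004]
   [-0.0006  0.0005 -0.0004]
```

View pics/w11.png

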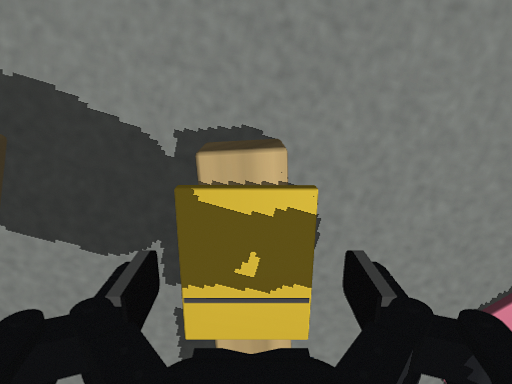

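The tile lies between the pads with its line at row 300. Closing.

Emit:
{"fn": "step_arm", "kwargs": {"targets": [{"ax":0,"ay":0,"az":0,"x":0,"y":0,"z":0,"claw":0.2},{"ax":0,"ay":0,"az":0,"x":0,"y":0,"z":0,"claw":0.3},{"ax":0,"ay":0,"az":0,"x":0,"y":0,"z":0,"claw":0.4},{"ax":0,"ay":0,"az":0,"x":0,"y":0,"z":0,"claw":1},{"ax":0,"ay":0,"az":0,"x":0,"y":0,"z":0,"claw":1}], "newtons": 40}}

```text
t: 11.45
tcp_pos: [0.4555, 0.1897, 0.0144]
eef_rot: [-0.0, 0.608, 0.794, -0.001]
contact_force: [-1.6, -1.0, 7.9]
gripper_width: 0.663
```

```bash
python3 - <<'E'
from h import *
p,R=avg(2); print(p.round(4),R.as_matrix().round(3),env.get_state()['gripper_width']); cap('wrist','w12')
E
```

```text
spread mm [0.07 0.02 0.01]
[0.4556 0.1897 0.0145] [[-0.261  0.965 -0.001]
 [ 0.965  0.261 -0.   ]
 [ 0.    -0.001 -1.   ]] 0.6677401654493358
```

View pics/w12.png

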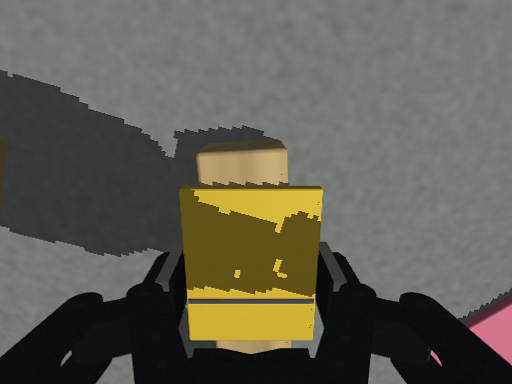

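```bash
python3 - <<'E'
from h import *
c=load('w12'); crop(c,'w12a',165,175,340,355,4)
p,R=pose()
X=at_z(c,[(181,188),(323,188),(313,340),(190,340),(188,301),(314,301)],.036)
L=R.inv().apply(X-p); print((L*1000).round(1)); print(L[:4].mean(0),L[4:].mean(0)[1]-.015,L[:2].mean(0)[1]+.037)
E
```

```text
[[-26.6 -40.5 -21.5]
 [ 29.8 -40.5 -21.5]
 [ 30.1  33.2 -21.6]
 [-27.2  33.1 -21.6]
 [-26.9  11.9 -21.6]
 [ 29.3  11.9 -21.6]]
[ 0.00152933 -0.00368287 -0.02154401] -0.0030786857133866634 -0.0034990186905331996
```

View pics/w12a.png

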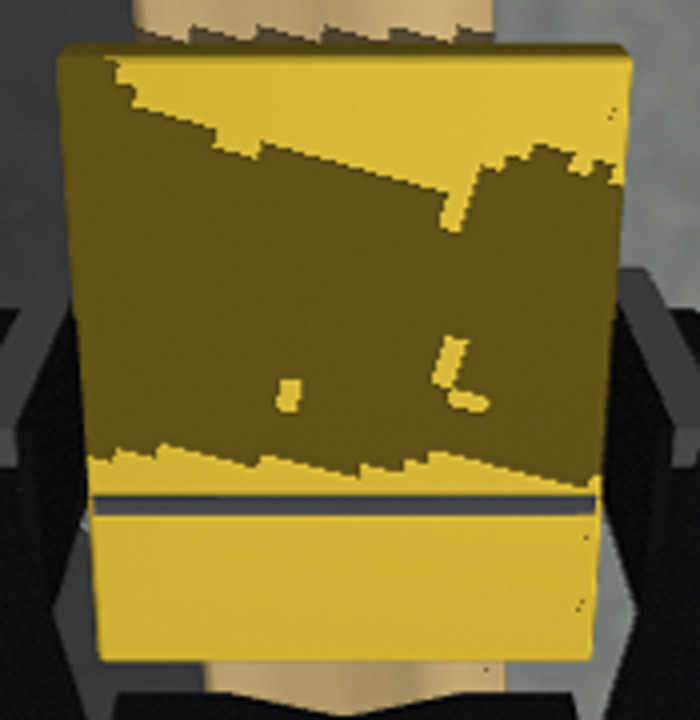

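```bash
cat >> h.py <<'E'
HY=-3.45; SL=17.
def hframe():
    y=np.deg2rad(HY); a=np.deg2rad(SL); ex=np.array([np.cos(y)*np.cos(a),np.sin(y)*np.cos(a),np.sin(a)]); ey=np.array([-np.sin(y),np.cos(y),0]); return ex,ey,np.cross(ex,ey)
EX,EY,EN=hframe()
EAVE=np.array([.4837,-.0114,.0796])-.0031*EX+.0003*EY   # top centre, camera-measured
RG=Ro.from_matrix(np.stack([EY,EX,-EN],1))
def goal(k,off,lift=0):  # k=1 ochre,2 blue; off = tile top centre in tool frame
    return EAVE+k*(.052*EX+.006*EN)+lift*EN-RG.apply(off)
E
python3 - <<'E'
from h import *
p,R=pose(); off=np.array([.0015,-.0034,-.0215])
p1=p+[0,0,.125]; print('after lift'); g=goal(1,off,.04); print(g,goal(1,off))
plan(g,RG,p1,R,n=7)
E
```

```text
after lift
[ 0.52640176 -0.01517653  0.11832051] [ 0.53807543 -0.0158803   0.08006832]
rows 7 dist 0.2178 ang 25.19
 turn per row [-0.0422 -0.0069  0.046 ]  total [-0.2955 -0.048   0.3219]
 shift total in current tool axes [-0.2162  0.0149  0.0211]
   [-0.0309  0.0021  0.003 ]
   [-0.0307  0.0034  0.0033]
   [-0.0305  0.0047  0.0037]
   [-0.0303  0.0059  0.0042]
   [-0.0299  0.0071  0.0046]
   [-0.0295  0.0083  0.0052]
   [-0.0291  0.0094  0.0057]
```

Emit:
{"fn": "step_arm", "kwargs": {"targets": [{"ax":0,"ay":0,"az":0,"x":0,"y":0,"z":-0.02,"claw":1},{"ax":0,"ay":0,"az":0,"x":0,"y":0,"z":-0.05,"claw":1},{"ax":0,"ay":0,"az":0,"x":0,"y":0,"z":-0.055,"claw":1},{"ax":-0.0422,"ay":-0.0069,"az":0.046,"x":-0.0309,"y":0.0021,"z":0.003,"claw":1},{"ax":-0.0422,"ay":-0.0069,"az":0.046,"x":-0.0307,"y":0.0034,"z":0.0033,"claw":1},{"ax":-0.0422,"ay":-0.0069,"az":0.046,"x":-0.0305,"y":0.0047,"z":0.0037,"claw":1},{"ax":-0.0422,"ay":-0.0069,"az":0.046,"x":-0.0303,"y":0.0059,"z":0.0042,"claw":1},{"ax":-0.0422,"ay":-0.0069,"az":0.046,"x":-0.03,"y":0.0071,"z":0.0046,"claw":1},{"ax":-0.0422,"ay":-0.0069,"az":0.046,"x":-0.0295,"y":0.0083,"z":0.0052,"claw":1},{"ax":-0.0422,"ay":-0.0069,"az":0.046,"x":-0.029,"y":0.0094,"z":0.0057,"claw":1},{"ax":0,"ay":0,"az":0,"x":0,"y":0,"z":0,"claw":1},{"ax":0,"ay":0,"az":0,"x":0,"y":0,"z":0,"claw":1},{"ax":0,"ay":0,"az":0,"x":0,"y":0,"z":0,"claw":1}]}}

```text
t: 13.18
tcp_pos: [0.5265, -0.014, 0.1179]
eef_rot: [0.107, 0.719, 0.679, 0.101]
contact_force: [1.2, -0.1, -0.6]
gripper_width: 0.665
```

```bash
python3 - <<'E'
from h import *
p,R=avg(2); c=cap('wrist','w13'); off=np.array([.0015,-.0034,-.0215])
plan(goal(1,off,.015),RG,p,R,n=1)
E
```

```text
spread mm [0.   0.06 0.03]
rows 1 dist 0.0246 ang 0.11
 turn per row [-0.0006 -0.0002  0.0018]  total [-0.0006 -0.0002  0.0018]
 shift total in current tool axes [-0.0011  0.0001  0.0246]
   [-0.0011  0.0001  0.0246]
```

View pics/w13.png

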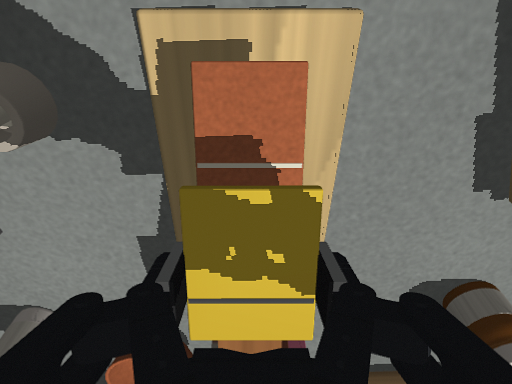

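The ochre tile hangs square above the roof, with its tail edge at row 187 and the eave line at row 166. Lowering closer.

Emit:
{"fn": "step_arm", "kwargs": {"targets": [{"ax":0,"ay":0,"az":0.002,"x":-0.0011,"y":0,"z":0.012,"claw":1},{"ax":0,"ay":0,"az":0,"x":0,"y":0,"z":0.012,"claw":1},{"ax":0,"ay":0,"az":0,"x":0,"y":0,"z":0.006,"claw":1},{"ax":0,"ay":0,"az":0,"x":0,"y":0,"z":0,"claw":1},{"ax":0,"ay":0,"az":0,"x":0,"y":0,"z":0,"claw":1}]}}

```text
t: 13.9
tcp_pos: [0.5351, -0.0168, 0.089]
eef_rot: [0.107, 0.721, 0.677, 0.101]
contact_force: [0.8, 0.1, -1.5]
gripper_width: 0.671
```

```bash
python3 - <<'E'
from h import *
p,R=avg(2); c=cap('wrist','w14'); crop(c,'w14a',165,40,340,200,4); off=np.array([.0015,-.0034,-.0215])
plan(goal(1,off,.0),RG,p,R,n=1)
E
```

```text
spread mm [0.1  0.01 0.21]
rows 1 dist 0.0096 ang 0.12
 turn per row [-0.0005  0.0006 -0.0019]  total [-0.0005  0.0006 -0.0019]
 shift total in current tool axes [0.0011 0.0001 0.0095]
   [0.0011 0.0001 0.0095]
```

View pics/w14a.png

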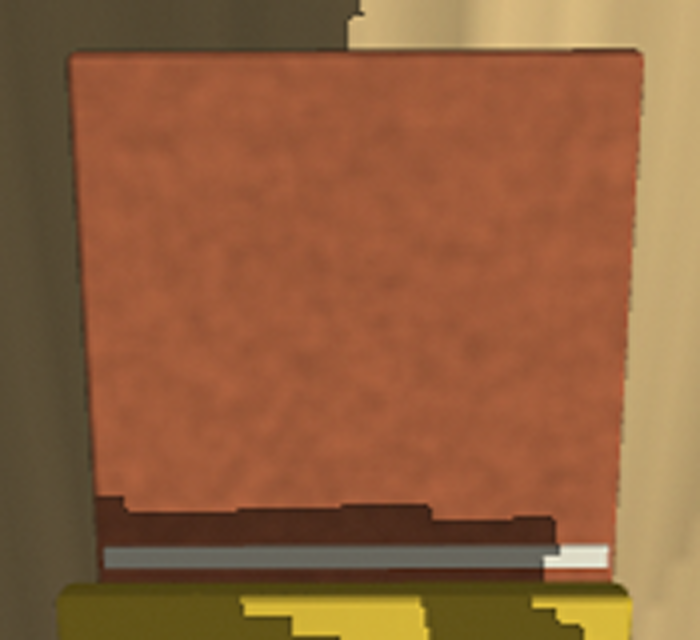

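```bash
python3 - <<'E'
from h import *
c=load('w14')
X=at_plane(c,unc([(70,57),(642,55),(104,557),(609,556),(98,560),(614,560)],4,165,40),EAVE,EN)
print(((X-EAVE)@EX*1000).round(2),((X-EAVE)@EY*1000).round(2))
cl=cloud(c); m=inpoly(c,[(190,60),(315,60),(312,160),(194,160)]); P=cl[m]; c0,n,k=fitplane(P); print('plane off mm',((c0-EAVE)@EN*1000).round(2),n,EN)
m=inpoly(c,[(195,195),(308,195),(305,330),(200,330)]); P=cl[m]; c1,n1,k=fitplane(P); print('held',((c1-EAVE)@EN*1000).round(2),n1)
E
```

```text
[-36.54 -36.6   14.71  14.73  15.06  15.19] [-28.63  28.25 -28.2   27.99 -28.89  28.58]
plane off mm -0.14 [-0.29073621  0.01610742  0.95666766] [-0.29184184  0.01759419  0.95630476]
held 15.6 [-0.2925106   0.01551993  0.95613633]
```

Emit:
{"fn": "step_arm", "kwargs": {"targets": [{"ax":0,"ay":0,"az":-0.002,"x":0.0011,"y":0,"z":0.004,"claw":1},{"ax":0,"ay":0,"az":0,"x":0,"y":0,"z":0.003,"claw":1},{"ax":0,"ay":0,"az":0,"x":0,"y":0,"z":0.0015,"claw":1},{"ax":0,"ay":0,"az":0,"x":0,"y":0,"z":0,"claw":1}]}}

```text
t: 14.5
tcp_pos: [0.5375, -0.0158, 0.0807]
eef_rot: [0.108, 0.72, 0.678, 0.101]
contact_force: [-0.3, 0.0, -1.0]
gripper_width: 0.671
```

```bash
python3 - <<'E'
from h import *
p,R=avg(2); off=np.array([.0015,-.0034,-.0215])
plan(goal(1,off,.0),RG,p,R,n=1); print(env.get_state()['contact_force'])
E
```

```text
spread mm [0.06 0.02 0.12]
rows 1 dist 0.0009 ang 0.06
 turn per row [-0.0008  0.0006  0.0002]  total [-0.0008  0.0006  0.0002]
 shift total in current tool axes [-0.      0.0003  0.0008]
   [-0.      0.0003  0.0008]
[-0.20633893  0.58458755 -0.52672554]
```

Emit:
{"fn": "step_arm", "kwargs": {"targets": [{"ax":0,"ay":0,"az":0,"x":0,"y":0.0003,"z":0.0005,"claw":1},{"ax":0,"ay":0,"az":0,"x":0,"y":0,"z":0.0005,"claw":1}]}}

```text
t: 14.8
tcp_pos: [0.5383, -0.0158, 0.0801]
eef_rot: [0.108, 0.72, 0.678, 0.101]
contact_force: [-0.8, -0.3, -1.8]
gripper_width: 0.666
```

Emit:
{"fn": "step_arm", "kwargs": {"targets": [{"ax":0,"ay":0,"az":0,"x":0,"y":0,"z":0.0006,"claw":1},{"ax":0,"ay":0,"az":0,"x":0,"y":0,"z":0,"claw":1}]}}

```text
t: 15.05
tcp_pos: [0.5384, -0.0158, 0.0799]
eef_rot: [0.108, 0.72, 0.678, 0.101]
contact_force: [-3.8, 0.3, 5.4]
gripper_width: 0.669
```

Light contact, about 6 N. Opening.

Emit:
{"fn": "step_arm", "kwargs": {"targets": [{"ax":0,"ay":0,"az":0,"x":0,"y":0,"z":0,"claw":0.3},{"ax":0,"ay":0,"az":0,"x":0,"y":0,"z":0,"claw":0.2},{"ax":0,"ay":0,"az":0,"x":0,"y":0,"z":0,"claw":0.1},{"ax":0,"ay":0,"az":0,"x":0,"y":0,"z":0,"claw":0},{"ax":0,"ay":0,"az":0,"x":0,"y":0,"z":-0.02,"claw":0},{"ax":0,"ay":0,"az":0,"x":0,"y":0,"z":-0.04,"claw":0},{"ax":0,"ay":0,"az":0,"x":0,"y":0,"z":-0.03,"claw":0},{"ax":0,"ay":0,"az":0,"x":0,"y":0,"z":0,"claw":0},{"ax":0,"ay":0,"az":0,"x":0,"y":0,"z":0,"claw":0}]}}

```text
t: 16.18
tcp_pos: [0.512, -0.0141, 0.1651]
eef_rot: [0.107, 0.72, 0.678, 0.101]
contact_force: [0.4, 0.3, -0.2]
gripper_width: 1.0
```

```bash
python3 - <<'E'
from h import *
p,R=avg(2); print(p.round(4)); c=cap('wrist','w15'); crop(c,'w15a',170,40,335,240,4)
E
```

```text
spread mm [0.2  0.1  0.45]
[ 0.5119 -0.0141  0.1649]
```

View pics/w15.png

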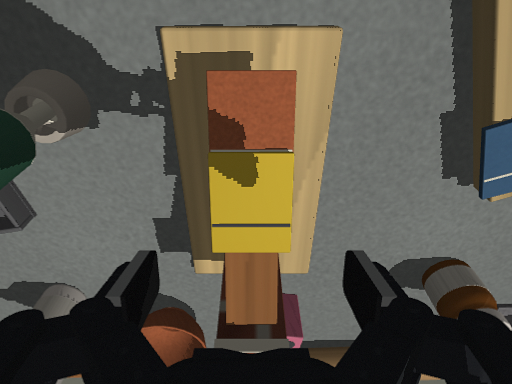

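View pics/w15a.png

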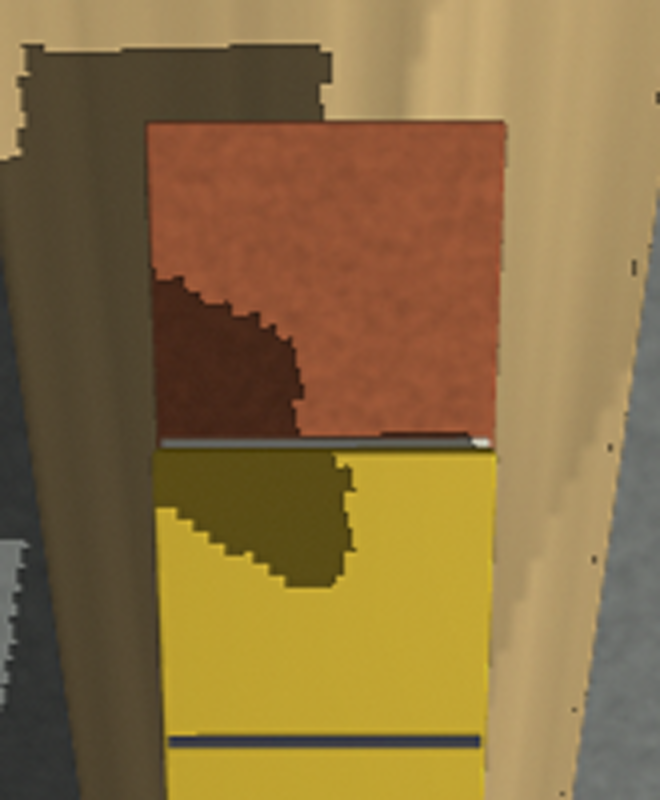

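The ochre tile lies square, its tail edge right on the eave line (row 151). I'll measure it and prepare the blue tile.

```bash
python3 - <<'E'
from h import *
c=load('w15'); O=EAVE+.052*EX+.006*EN
X=at_plane(c,unc([(154,452),(496,452),(168,742),(481,742)],4,170,40),O,EN)
print(((X-O)@EX*1000).round(2),((X-O)@EY*1000).round(2))
X=at_plane(c,[(212,252),(291,252)],O,EN); print(((X-O)@EX*1000).round(2),((X-O)@EY*1000).round(2))
cl=cloud(c); m=inpoly(c,[(215,185),(287,185),(286,245),(216,245)]); c0,n,k=fitplane(cl[m]); print('plane',((c0-O)@EN*1000).round(2),n,EN)
p,R=pose(); u=np.array([np.cos(np.deg2rad(16.5)),np.sin(np.deg2rad(16.5))])
t=np.array([.5366,.2165])+.0035*u; w=np.array([-u[1],u[0]]); t=t-.0016*w
print(t); plan(np.array([*t,.12]),down(106.5),p,R,n=6)
E
```

```text
[-37.17 -37.17  14.89  14.89] [-28.73  28.24 -28.27  27.63]
[36.15 36.15] [-28.76  29.23]
plane -0.18 [-0.29083085  0.01644438  0.95663316] [-0.29184184  0.01759419  0.95630476]
[0.54041029 0.21595994]
rows 6 dist 0.2362 ang 26.06
 turn per row [ 0.0485  0.0087 -0.0576]  total [ 0.2913  0.0522 -0.3454]
 shift total in current tool axes [0.2315 0.0013 0.0466]
   [0.0386 0.0002 0.0078]
   [0.0384 0.0028 0.008 ]
   [0.0381 0.0054 0.0082]
   [0.0377 0.008  0.0082]
   [0.0371 0.0105 0.008 ]
   [0.0363 0.013  0.0078]
```

Emit:
{"fn": "step_arm", "kwargs": {"targets": [{"ax":0.0485,"ay":0.0087,"az":-0.0576,"x":0.0386,"y":0.0002,"z":0.0,"claw":0},{"ax":0.0485,"ay":0.0087,"az":-0.0576,"x":0.0384,"y":0.0028,"z":0.008,"claw":0},{"ax":0.0485,"ay":0.0087,"az":-0.0576,"x":0.0381,"y":0.0054,"z":0.0082,"claw":0},{"ax":0.0485,"ay":0.0087,"az":-0.0576,"x":0.0377,"y":0.008,"z":0.0082,"claw":0},{"ax":0.0485,"ay":0.0087,"az":-0.0576,"x":0.0371,"y":0.0105,"z":0.008,"claw":0},{"ax":0.0485,"ay":0.0087,"az":-0.0576,"x":0.0363,"y":0.013,"z":0.0158,"claw":0},{"ax":0,"ay":0,"az":0,"x":0,"y":0,"z":0.04,"claw":0},{"ax":0,"ay":0,"az":0,"x":0,"y":0,"z":0.015,"claw":0},{"ax":0,"ay":0,"az":0,"x":0,"y":0,"z":0,"claw":0},{"ax":0,"ay":0,"az":0,"x":0,"y":0,"z":0,"claw":0}]}}

```text
t: 17.52
tcp_pos: [0.5398, 0.2158, 0.0667]
eef_rot: [0.001, 0.599, 0.801, 0.001]
contact_force: [0.7, -0.9, -0.1]
gripper_width: 1.003
```

```bash
python3 - <<'E'
from h import *
p,R=avg(2); print(p.round(4)); c=cap('wrist','w16')
plan(np.array([.5404,.2160,.015]),down(106.5),p,R,n=2)
E
```

```text
spread mm [0.18 0.22 0.33]
[0.5398 0.2159 0.0669]
rows 2 dist 0.0519 ang 0.22
 turn per row [ 0.0019  0.0001 -0.0004]  total [ 0.0037  0.0002 -0.0008]
 shift total in current tool axes [-0.0001  0.0004  0.0519]
   [-0.      0.0002  0.0259]
   [-0.      0.0002  0.0259]
```

View pics/w16.png

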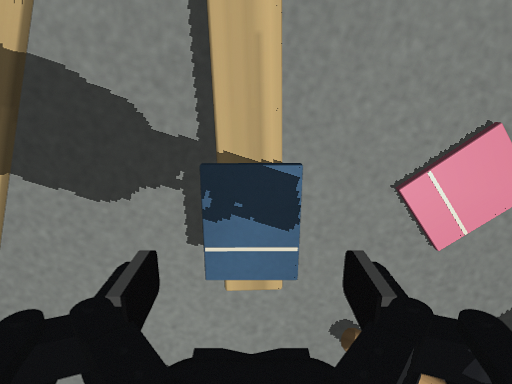

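The blue tile is centred between the fingers at (252,222). The brush handle at (345,330) is about 10 cm beyond and clear. Descend and close.

Emit:
{"fn": "step_arm", "kwargs": {"targets": [{"ax":0.0037,"ay":0,"az":0,"x":0,"y":0.0004,"z":0.026,"claw":0},{"ax":0,"ay":0,"az":0,"x":0,"y":0,"z":0.026,"claw":0},{"ax":0,"ay":0,"az":0,"x":0,"y":0,"z":0,"claw":0},{"ax":0,"ay":0,"az":0,"x":0,"y":0,"z":0,"claw":0.1},{"ax":0,"ay":0,"az":0,"x":0,"y":0,"z":0,"claw":0.2},{"ax":0,"ay":0,"az":0,"x":0,"y":0,"z":0,"claw":0.3},{"ax":0,"ay":0,"az":0,"x":0,"y":0,"z":0,"claw":0.4},{"ax":0,"ay":0,"az":0,"x":0,"y":0,"z":0,"claw":1},{"ax":0,"ay":0,"az":0,"x":0,"y":0,"z":0,"claw":1}], "newtons": 40}}

```text
t: 18.75
tcp_pos: [0.5399, 0.2165, 0.0148]
eef_rot: [-0.0, 0.598, 0.801, -0.0]
contact_force: [-0.7, -1.1, 6.8]
gripper_width: 0.667
```

```bash
python3 - <<'E'
from h import *
p,R=avg(2); print(p.round(4),R.as_matrix().round(4)[2],env.get_state()['gripper_width']); c=cap('wrist','w17'); crop(c,'w17a',165,175,340,355,4)
E
```

```text
spread mm [0.02 0.02 0.02]
[0.5399 0.2165 0.0148] [-1.e-04 -5.e-04 -1.e+00] 0.6676941789328772
```

View pics/w17a.png

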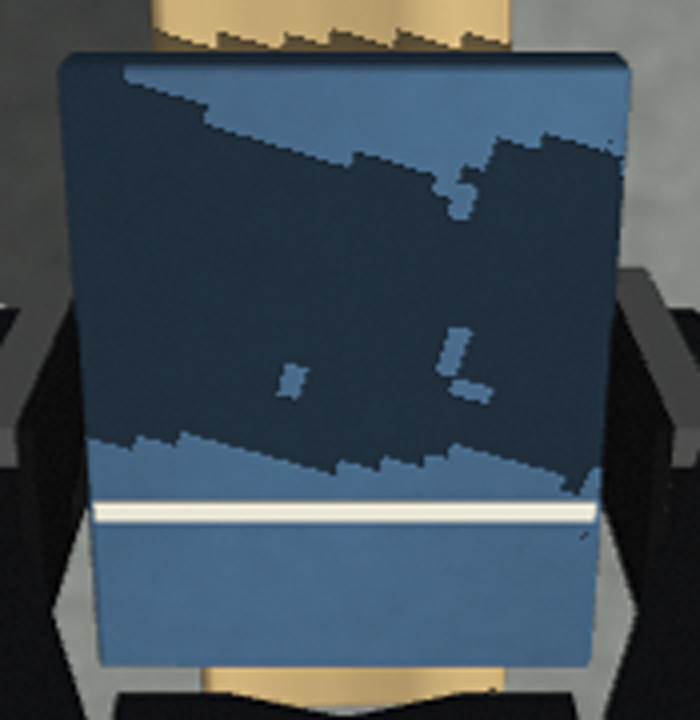

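```bash
python3 - <<'E'
from h import *
p,R=pose()
for tag,pts,z in(('w12',[(92,505),(596,505),(60,57),(632,57),(98,661),(592,661)],.036),('w17',[(92,512),(596,512),(60,66),(632,66),(98,667),(592,667)],.036)):
    c=load(tag); q,Rq=(p,R) if tag=='w17' else (np.array([.4556,.1897,.0145]),down(105.15))
    L=Rq.inv().apply(at_z(c,unc(pts,4,165,175),z)-q)*1000
    print(tag,'line-15',L[:2,1]-15,'tail+37',L[2:4,1]+37,'head-37',L[4:,1]-37,'x',L[:2,0].mean(),L[2:4,0].mean(),L[4:,0].mean(),L[0,2])
off=np.array([.0015,-.0026,-.0214])
p1=p+[0,0,.15]; g=goal(2,off,.04); print(g,goal(2,off))
plan(g,RG,p1,R,n=7)
E
```

```text
w12 line-15 [-3.18014497 -3.11026119] tail+37 [-3.15923433 -3.11761689] head-37 [-3.98103989 -3.89737865] x 1.0074796165637299 1.2319682334477413 1.114068406711004 -21.50000000000002
w17 line-15 [-1.97611779 -1.92982524] tail+37 [-2.09686659 -2.07469163] head-37 [-2.75788795 -2.70022113] x 1.0217931329108385 1.2316818924413084 1.1351904943112103 -21.228369057953696
[ 0.57349559 -0.01801566  0.1391234 ] [ 0.58516926 -0.01871943  0.10087121]
rows 7 dist 0.2383 ang 26.18
 turn per row [-0.042  -0.0074  0.0494]  total [-0.2941 -0.0515  0.3458]
 shift total in current tool axes [-0.2344 -0.0344  0.0257]
   [-0.0335 -0.0049  0.0037]
   [-0.0337 -0.0034  0.0037]
   [-0.0338 -0.0019  0.0039]
   [-0.0338 -0.0004  0.0041]
   [-0.0338  0.0011  0.0043]
   [-0.0336  0.0026  0.0047]
   [-0.0334  0.004   0.0051]
```

Emit:
{"fn": "step_arm", "kwargs": {"targets": [{"ax":0,"ay":0,"az":0,"x":0,"y":0,"z":-0.03,"claw":1},{"ax":0,"ay":0,"az":0,"x":0,"y":0,"z":-0.06,"claw":1},{"ax":0,"ay":0,"az":0,"x":0,"y":0,"z":-0.06,"claw":1},{"ax":-0.042,"ay":-0.0074,"az":0.0494,"x":-0.0335,"y":-0.0049,"z":0.0037,"claw":1},{"ax":-0.042,"ay":-0.0074,"az":0.0494,"x":-0.0337,"y":-0.0034,"z":0.0037,"claw":1},{"ax":-0.042,"ay":-0.0074,"az":0.0494,"x":-0.0338,"y":-0.0019,"z":0.0039,"claw":1},{"ax":-0.042,"ay":-0.0074,"az":0.0494,"x":-0.0338,"y":-0.0004,"z":0.0041,"claw":1},{"ax":-0.042,"ay":-0.0074,"az":0.0494,"x":-0.0338,"y":0.0011,"z":0.0043,"claw":1},{"ax":-0.042,"ay":-0.0074,"az":0.0494,"x":-0.0336,"y":0.0026,"z":0.0047,"claw":1},{"ax":-0.042,"ay":-0.0074,"az":0.0494,"x":-0.0334,"y":0.004,"z":0.0051,"claw":1},{"ax":0,"ay":0,"az":0,"x":0,"y":0,"z":0,"claw":1},{"ax":0,"ay":0,"az":0,"x":0,"y":0,"z":0,"claw":1},{"ax":0,"ay":0,"az":0,"x":0,"y":0,"z":0,"claw":1}]}}

```text
t: 20.48
tcp_pos: [0.5736, -0.017, 0.1383]
eef_rot: [0.107, 0.719, 0.679, 0.101]
contact_force: [-0.8, -0.1, -0.2]
gripper_width: 0.665
```

```bash
python3 - <<'E'
from h import *
p,R=avg(2); c=cap('wrist','w18'); off=np.array([.0014,-.0023,-.0213])
plan(goal(2,off,.012),RG,p,R,n=1)
E
```

```text
spread mm [0.03 0.07 0.06]
rows 1 dist 0.0271 ang 0.12
 turn per row [-0.001  -0.      0.0019]  total [-0.001  -0.      0.0019]
 shift total in current tool axes [-0.0009 -0.0001  0.0271]
   [-0.0009 -0.0001  0.0271]
```

View pics/w18.png

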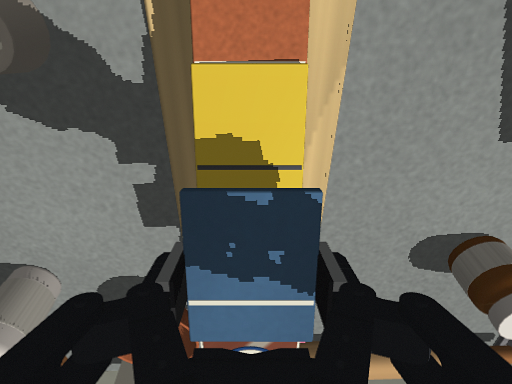

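The blue tile hangs square over the ochre tile, with the ochre line at row 167 and the blue tail at row 189. Same lowering.

Emit:
{"fn": "step_arm", "kwargs": {"targets": [{"ax":-0.001,"ay":0,"az":0.002,"x":-0.0009,"y":0,"z":0.012,"claw":1},{"ax":0,"ay":0,"az":0,"x":0,"y":0,"z":0.012,"claw":1},{"ax":0,"ay":0,"az":0,"x":0,"y":0,"z":0.006,"claw":1},{"ax":0,"ay":0,"az":0,"x":0,"y":0,"z":0,"claw":1},{"ax":0,"ay":0,"az":0,"x":0,"y":0,"z":0,"claw":1}]}}

```text
t: 21.2
tcp_pos: [0.582, -0.0198, 0.1094]
eef_rot: [0.108, 0.721, 0.677, 0.101]
contact_force: [0.1, 0.3, -1.1]
gripper_width: 0.661
```

```bash
python3 - <<'E'
from h import *
p,R=avg(2); c=cap('wrist','w19'); crop(c,'w19a',165,40,340,200,4); off=np.array([.0014,-.0023,-.0213])
plan(goal(2,off,.0),RG,p,R,n=1)
E
```

```text
spread mm [0.12 0.02 0.21]
rows 1 dist 0.0091 ang 0.13
 turn per row [-0.      0.0009 -0.002 ]  total [-0.      0.0009 -0.002 ]
 shift total in current tool axes [0.0013 0.     0.009 ]
   [0.0013 0.     0.009 ]
```

View pics/w19a.png

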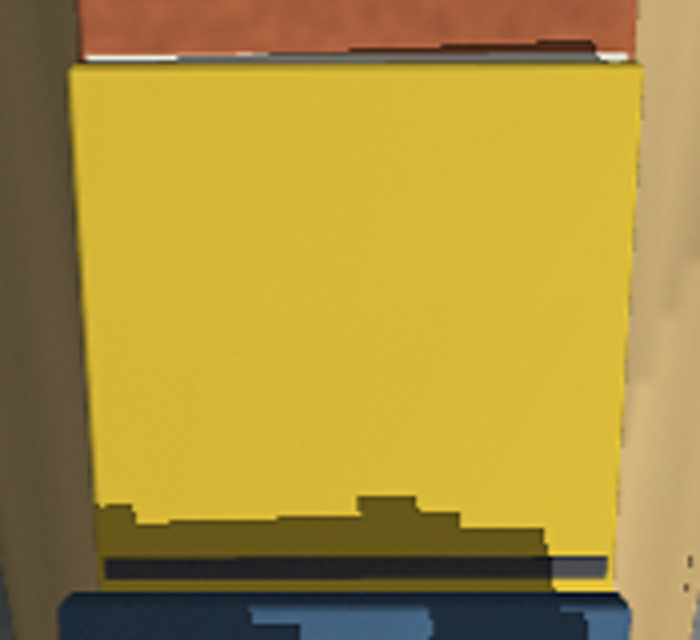

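```bash
python3 - <<'E'
from h import *
c=load('w19'); O=EAVE+.052*EX+.006*EN
X=at_plane(c,unc([(70,68),(642,66),(104,568),(608,566)],4,165,40),O,EN)
print(((X-O)@EX*1000).round(2),((X-O)@EY*1000).round(2))
cl=cloud(c); m=inpoly(c,[(190,62),(315,62),(312,160),(194,160)]); c0,n,k=fitplane(cl[m]); print(((c0-O)@EN*1000).round(2),n)
m=inpoly(c,[(195,195),(308,195),(305,330),(200,330)]); c1,n1,k=fitplane(cl[m]); print('held',((c1-O)@EN*1000).round(2),n1)
E
```

```text
[-36.55 -36.61  14.84  14.73] [-28.74  28.13 -28.33  27.76]
-0.12 [-0.29167616  0.01591133  0.95638478]
held 15.03 [-0.29212205  0.01453819  0.95627054]
```

Emit:
{"fn": "step_arm", "kwargs": {"targets": [{"ax":0,"ay":0,"az":-0.002,"x":0.0011,"y":0,"z":0.004,"claw":1},{"ax":0,"ay":0,"az":0,"x":0,"y":0,"z":0.003,"claw":1},{"ax":0,"ay":0,"az":0,"x":0,"y":0,"z":0.0015,"claw":1},{"ax":0,"ay":0,"az":0,"x":0,"y":0,"z":0,"claw":1}]}}

```text
t: 21.8
tcp_pos: [0.5845, -0.0188, 0.101]
eef_rot: [0.108, 0.72, 0.678, 0.101]
contact_force: [0.6, -0.0, 0.0]
gripper_width: 0.667
```

```bash
python3 - <<'E'
from h import *
p,R=avg(2); off=np.array([.0014,-.0023,-.0213])
plan(goal(2,off,.0),RG,p,R,n=1); print(env.get_state()['contact_force'])
E
```

```text
spread mm [0.03 0.01 0.1 ]
rows 1 dist 0.0005 ang 0.06
 turn per row [-0.0004  0.001   0.0001]  total [-0.0004  0.001   0.0001]
 shift total in current tool axes [0.0002 0.0003 0.0003]
   [0.0002 0.0003 0.0003]
[ 0.22231852 -1.02449089 -1.12884714]
```

Emit:
{"fn": "step_arm", "kwargs": {"targets": [{"ax":0,"ay":0,"az":0,"x":0,"y":0.0003,"z":0.0005,"claw":1},{"ax":0,"ay":0,"az":0,"x":0,"y":0,"z":0.0005,"claw":1}]}}

```text
t: 22.1
tcp_pos: [0.5851, -0.0188, 0.1007]
eef_rot: [0.108, 0.72, 0.678, 0.101]
contact_force: [-4.1, 0.8, 8.3]
gripper_width: 0.666
```

Contact at about 9 N. Release and retreat.

Emit:
{"fn": "step_arm", "kwargs": {"targets": [{"ax":0,"ay":0,"az":0,"x":0,"y":0,"z":0,"claw":0.3},{"ax":0,"ay":0,"az":0,"x":0,"y":0,"z":0,"claw":0.2},{"ax":0,"ay":0,"az":0,"x":0,"y":0,"z":0,"claw":0.1},{"ax":0,"ay":0,"az":0,"x":0,"y":0,"z":0,"claw":0},{"ax":0,"ay":0,"az":0,"x":0,"y":0,"z":-0.02,"claw":0},{"ax":0,"ay":0,"az":0,"x":0,"y":0,"z":-0.04,"claw":0},{"ax":0,"ay":0,"az":0,"x":0,"y":0,"z":-0.05,"claw":0},{"ax":0,"ay":0,"az":0,"x":0,"y":0,"z":-0.03,"claw":0},{"ax":0,"ay":0,"az":0,"x":0,"y":0,"z":0,"claw":0},{"ax":0,"ay":0,"az":0,"x":0,"y":0,"z":0,"claw":0}]}}

```text
t: 23.35
tcp_pos: [0.544, -0.0161, 0.2336]
eef_rot: [0.108, 0.72, 0.678, 0.101]
contact_force: [-0.4, -0.4, -0.2]
gripper_width: 1.002
```

```bash
python3 - <<'E'
from h import *
p,R=avg(2); print(p.round(4)); c=cap('wrist','w20'); crop(c,'w20a',190,20,320,240,3.5); cap('top','top20'); cap('scene','scene20')
E
```

```text
spread mm [0.18 0.04 0.53]
[ 0.5439 -0.0162  0.2333]
```

View pics/w20.png

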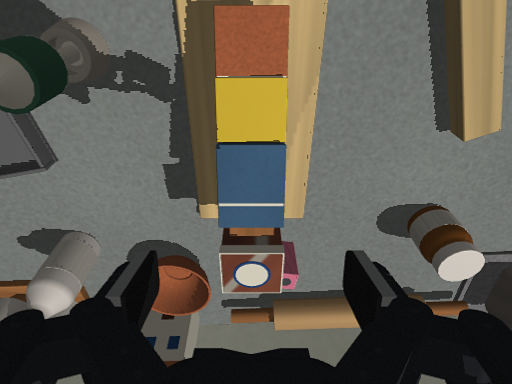

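View pics/w20a.png

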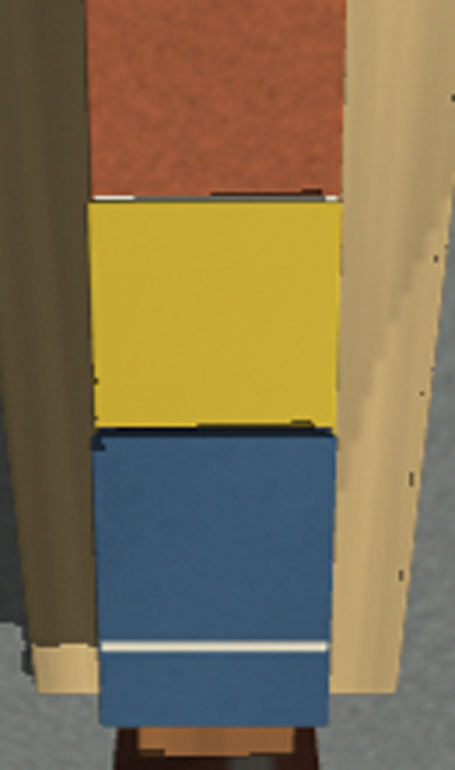

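Both tiles are laid in line, lapping on the marks, and the circle is visible at (252,274). Now I measure the blue tile, the circle and the cowl.

```bash
python3 - <<'E'
from h import *
c=load('w20'); B=EAVE+2*(.052*EX+.006*EN)
X=at_plane(c,unc([(96,436),(336,436),(101,648),(329,648),(100,725),(328,725)],3.5,190,20),B,EN)
print('blue',((X-B)@EX*1000).round(2),((X-B)@EY*1000).round(2))
cl=cloud(c); m=inpoly(c,[(222,150),(280,150),(280,220),(222,220)]); c0,n,k=fitplane(cl[m]); print(((c0-B)@EN*1000).round(2),n)
H=hsv(c); m=inpoly(c,[(220,250),(285,250),(285,295),(220,295)])
zt=np.median(cl[inpoly(c,[(240,268),(262,268),(262,280),(240,280)])][:,2]); print('seat z',zt)
# circle: blue ring ellipse
b=(m&(H[...,0]>95)&(H[...,0]<130)&(H[...,1]>90)).astype(np.uint8); cs,_=cv2.findContours(b,cv2.RETR_EXTERNAL,cv2.CHAIN_APPROX_NONE); k=max(cs,key=len); e=cv2.fitEllipse(k); print(e)
Y=at_z(c,k.reshape(-1,2),zt); print('circle centre',(Y.min(0)+Y.max(0))/2,Y.max(0)-Y.min(0), at_z(c,[e[0]],zt)); print(cv2.minEnclosingCircle((Y[:,:2]*1000).astype(np.float32)))
m=(abs(cl[...,2]-zt)<.004)&inpoly(c,[(210,235),(300,235),(300,300),(210,300)]); print('chim',rect(cl[m][:,:2]))
crop(c,'w20b',205,225,300,305,7)
for t in('top20',):
    c=load(t); cl=cloud(c); m=inpoly(c,[(300,200),(325,200),(325,226),(300,226)])&(cl[...,2]>.105); Q=cl[m]; print('cowl top cam',m.sum(),Q.max(0),Q.min(0),cv2.minEnclosingCircle((Q[:,:2]*1000).astype(np.float32)))
E
```

```text
blue [-37.08 -37.09  15.3   15.29  35.89  35.87] [-28.02  28.12 -28.4   28.07 -29.27  28.45]
-0.18 [-0.29088871  0.01669775  0.95661118]
seat z 0.1526539672124916
((251.1985626220703, 274.09814453125), (25.269302368164062, 36.35407638549805), 90.33063507080078)
circle centre [ 0.64805211 -0.02130556  0.15265397] [3.39251657e-02 3.26082280e-02 5.55111512e-17] [[ 0.64754279 -0.02100963  0.15265397]]
((648.0728149414062, -20.94356346130371), 17.00750160217285)
chim (array([ 0.64810553, -0.02111792]), (np.float32(56.073124), np.float32(53.78946)), np.float32(86.45485))
cowl top cam 149 [0.49980568 0.00906289 1.50165388] [ 0.45324906 -0.20939127  0.10638766] ((482.4989013671875, -100.16419219970703), 109.48456573486328)
```

View pics/w20b.png

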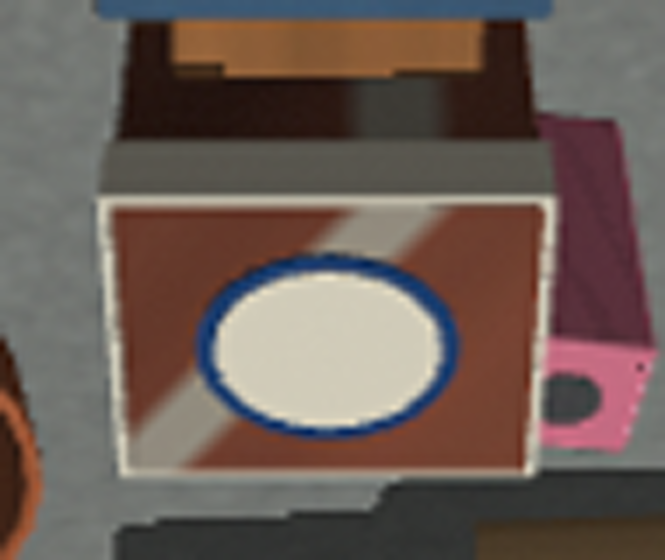

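```bash
python3 - <<'E'
from h import *
p,R=pose(); plan(np.array([.476,-.180,.24]),down(86.5),p,R,n=5)
E
```

```text
rows 5 dist 0.1774 ang 16.86
 turn per row [0.0589 0.0003 0.0002]  total [0.2943 0.0014 0.0009]
 shift total in current tool axes [-0.1676 -0.0534 -0.0233]
   [-0.0335 -0.0107 -0.0047]
   [-0.0335 -0.0109 -0.004 ]
   [-0.0335 -0.0111 -0.0034]
   [-0.0335 -0.0113 -0.0027]
   [-0.0335 -0.0115 -0.0021]
```

Emit:
{"fn": "step_arm", "kwargs": {"targets": [{"ax":0.0589,"ay":0,"az":0,"x":-0.0335,"y":-0.0107,"z":-0.0047,"claw":0},{"ax":0.0589,"ay":0,"az":0,"x":-0.0335,"y":-0.0109,"z":-0.004,"claw":0},{"ax":0.0589,"ay":0,"az":0,"x":-0.0335,"y":-0.0111,"z":-0.0034,"claw":0},{"ax":0.0589,"ay":0,"az":0,"x":-0.0335,"y":-0.0113,"z":-0.0027,"claw":0},{"ax":0.0589,"ay":0,"az":0,"x":-0.0335,"y":-0.0115,"z":-0.0021,"claw":0},{"ax":0,"ay":0,"az":0,"x":0,"y":0,"z":0,"claw":0},{"ax":0,"ay":0,"az":0,"x":0,"y":0,"z":0,"claw":0},{"ax":0,"ay":0,"az":0,"x":0,"y":0,"z":0,"claw":0}]}}

```text
t: 24.55
tcp_pos: [0.4767, -0.1787, 0.2408]
eef_rot: [0.001, 0.728, 0.686, 0.0]
contact_force: [-0.1, -0.9, 0.5]
gripper_width: 1.001
```

```bash
python3 - <<'E'
from h import *
p,R=avg(2); print(p.round(4),R.as_matrix().round(4)[2]); c=cap('wrist','w21'); crop(c,'w21a',180,130,330,290,5)
E
```

```text
spread mm [0.   0.09 0.15]
[ 0.4767 -0.1788  0.2409] [-5.0e-04  1.9e-03 -1.0e+00]
```

View pics/w21.png

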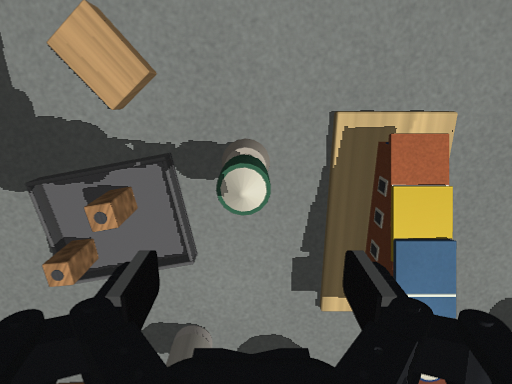

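View pics/w21a.png

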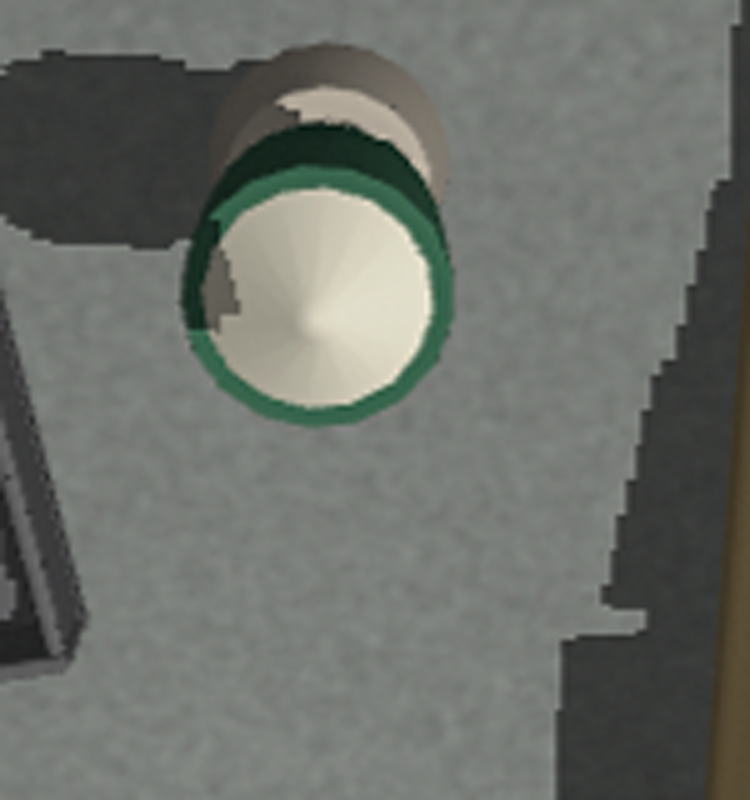

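```bash
python3 - <<'E'
from h import *
c=load('w21'); cl=cloud(c)
X=at_z(c,unc([(182,300),(454,295),(320,163),(320,427)],5,180,130),.120); print((X*1000).round(1)); 
print('ring centre',(X[0]+X[1])/2,(X[2]+X[3])/2)
print('apex',at_z(c,unc([(315,318)],5,180,130),.132))
m=inpoly(c,unc([(182,150),(454,150),(454,430),(182,430)],5,180,130).astype(int))&(cl[...,2]>.115); Q=cl[m]; print('cloud z max',Q[:,2].max(),cv2.minEnclosingCircle((Q[Q[:,2]>.117][:,:2]*1000).astype(np.float32)))
m2=Q[:,2]>Q[:,2].max()-.002; print(Q[m2].mean(0))
# cup outer top z=.034 circle
q=cl[inpoly(c,[(215,130),(280,130),(280,180),(215,180)])]; q=q[(abs(q[:,2]-.034)<.003)]; print('cup',len(q),cv2.minEnclosingCircle((q[:,:2]*1000).astype(np.float32)) if len(q) else '')
# cone fit: white surface; slope symmetrical normal
H=hsv(c); w=inpoly(c,unc([(215,190),(430,190),(430,405),(215,405)],5,180,130).astype(int))&(cl[...,2]>.118)&(H[...,1]<60); W=cl[w]; r=cv2.minEnclosingCircle((W[:,:2]*1000).astype(np.float32)); print('cone',r)
from scipy.optimize import least_squares
f=least_squares(lambda a: W[:,2]-(a[2]-a[3]*np.hypot(W[:,0]-a[0],W[:,1]-a[1])),[.475,-.182,.132,.5],loss='soft_l1',f_scale=.001); print('conefit',f.x)
E
```

```text
[[ 476.5 -207.9  120. ]
 [ 478.3 -160.7  120. ]
 [ 453.8 -182.4  120. ]
 [ 501.4 -185.5  120. ]]
ring centre [ 0.47740411 -0.18429617  0.12      ] [ 0.47758517 -0.18394967  0.12      ]
apex [[ 0.47743859 -0.1845174   0.132     ]]
cloud z max 0.38340100195080506 ((451.24755859375, -180.14675903320312), 50.57034683227539)
[ 0.40113533 -0.17335589  0.383401  ]
cup 299 ((474.82244873046875, -183.99197387695312), 24.159170150756836)
cone ((449.5013732910156, -182.74322509765625), 49.2686882019043)
conefit [ 0.47782746 -0.18457663  0.13446796  0.72812143]
```

The cowl ring centre is at crop (318,296), giving (0.4776,-0.1843). Subtracting the observed 1.2 mm camera offset puts the tool target at (0.4775,-0.1855).

```bash
python3 - <<'E'
from h import *
p,R=pose(); plan(np.array([.4775,-.1855,.17]),down(86.5),p,R,n=2)
E
```

```text
rows 2 dist 0.0714 ang 0.18
 turn per row [0.0011 0.0003 0.0011]  total [0.0021 0.0006 0.0023]
 shift total in current tool axes [-0.0065  0.0011  0.0711]
   [-0.0032  0.0005  0.0356]
   [-0.0032  0.0006  0.0356]
```

Emit:
{"fn": "step_arm", "kwargs": {"targets": [{"ax":0.002,"ay":0.0006,"az":0.0023,"x":-0.0032,"y":0.0005,"z":0.0356,"claw":0},{"ax":0,"ay":0,"az":0,"x":-0.0032,"y":0.0006,"z":0.0356,"claw":0},{"ax":0,"ay":0,"az":0,"x":0,"y":0,"z":0,"claw":0},{"ax":0,"ay":0,"az":0,"x":0,"y":0,"z":0,"claw":0},{"ax":0,"ay":0,"az":0,"x":0,"y":0,"z":0,"claw":0}]}}

```text
t: 25.28
tcp_pos: [0.4782, -0.1865, 0.1715]
eef_rot: [0.001, 0.729, 0.685, 0.001]
contact_force: [0.3, -0.9, -0.6]
gripper_width: 1.001
```

```bash
python3 - <<'E'
from h import *
p,R=avg(2); print(p.round(4)); plan(np.array([.4775,-.1855,.082]),down(86.5),p,R,n=3); c=cap('wrist','w22'); crop(c,'w22a',130,130,370,330,3)
E
```

```text
spread mm [0.14 0.03 0.17]
[ 0.4782 -0.1864  0.1715]
rows 3 dist 0.0895 ang 0.16
 turn per row [ 0.0008  0.0002 -0.0004]  total [ 0.0025  0.0005 -0.0012]
 shift total in current tool axes [ 0.0009 -0.001   0.0895]
   [ 0.0003 -0.0003  0.0298]
   [ 0.0003 -0.0003  0.0298]
   [ 0.0003 -0.0003  0.0298]
```

View pics/w22a.png

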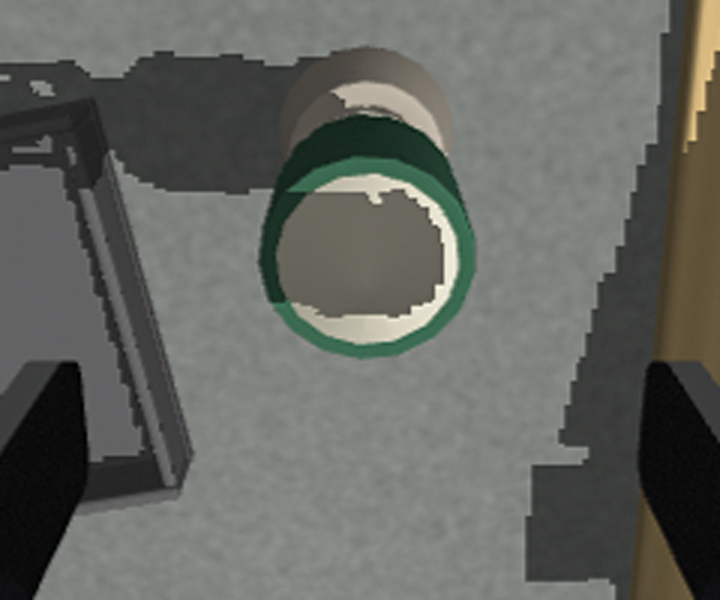

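Emit:
{"fn": "step_arm", "kwargs": {"targets": [{"ax":0.0025,"ay":0.0005,"az":-0.001,"x":0.0009,"y":-0.001,"z":0.02,"claw":0},{"ax":0,"ay":0,"az":0,"x":0,"y":0,"z":0.035,"claw":0},{"ax":0,"ay":0,"az":0,"x":0,"y":0,"z":0.0345,"claw":0},{"ax":0,"ay":0,"az":0,"x":0,"y":0,"z":0,"claw":0},{"ax":0,"ay":0,"az":0,"x":0,"y":0,"z":0,"claw":0},{"ax":0,"ay":0,"az":0,"x":0,"y":0,"z":0,"claw":0}]}}

```text
t: 26.12
tcp_pos: [0.4772, -0.1858, 0.0821]
eef_rot: [0.0, 0.729, 0.685, 0.0]
contact_force: [-0.2, -0.3, 0.7]
gripper_width: 1.0
```

```bash
python3 - <<'E'
from h import *
p,R=avg(2); print(p.round(4),R.as_matrix()[2].round(4)); plan(np.array([.4775,-.1855,.081]),down(86.5),p,R,n=1); c=cap('wrist','w23'); crop(c,'w23a',130,130,370,350,3)
E
```

```text
spread mm [0.14 0.11 0.16]
[ 0.4772 -0.1857  0.082 ] [-1.e-04  1.e-04 -1.e+00]
rows 1 dist 0.0011 ang 0.03
 turn per row [ 0.0001  0.0001 -0.0006]  total [ 0.0001  0.0001 -0.0006]
 shift total in current tool axes [0.0002 0.0003 0.001 ]
   [0.0002 0.0003 0.001 ]
```

View pics/w23a.png

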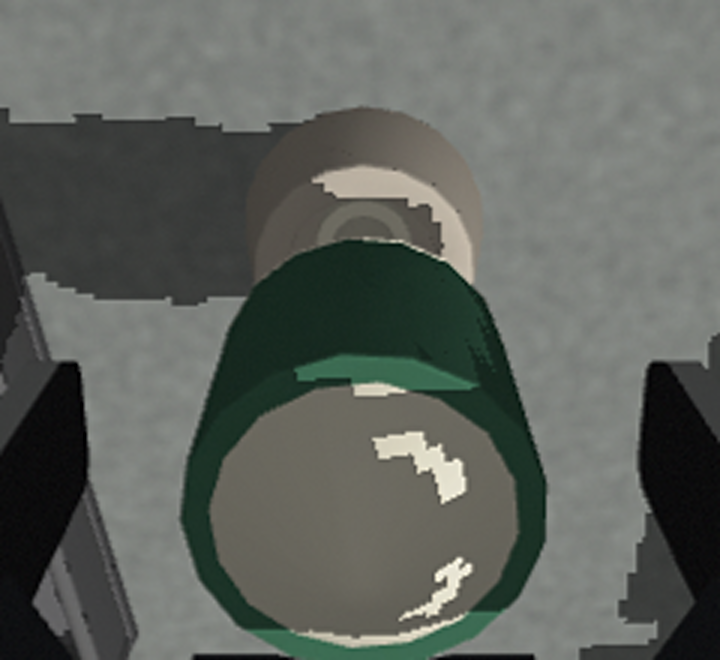

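The cowl is centred: its edges at 182 and 546 have a mid of 364, against the fingers' 362. Closing slowly.

Emit:
{"fn": "step_arm", "kwargs": {"targets": [{"ax":0,"ay":0,"az":0,"x":0,"y":0,"z":0.001,"claw":0.2},{"ax":0,"ay":0,"az":0,"x":0,"y":0,"z":0,"claw":0.35},{"ax":0,"ay":0,"az":0,"x":0,"y":0,"z":0,"claw":0.39},{"ax":0,"ay":0,"az":0,"x":0,"y":0,"z":0,"claw":0.41},{"ax":0,"ay":0,"az":0,"x":0,"y":0,"z":0,"claw":0.43},{"ax":0,"ay":0,"az":0,"x":0,"y":0,"z":0,"claw":0.45},{"ax":0,"ay":0,"az":0,"x":0,"y":0,"z":0,"claw":0.5},{"ax":0,"ay":0,"az":0,"x":0,"y":0,"z":0,"claw":1},{"ax":0,"ay":0,"az":0,"x":0,"y":0,"z":0,"claw":1}], "newtons": 50}}

```text
t: 27.35
tcp_pos: [0.4763, -0.1855, 0.0797]
eef_rot: [-0.001, 0.729, 0.685, -0.001]
contact_force: [-0.9, -0.2, 5.3]
gripper_width: 0.551
```

```bash
python3 - <<'E'
from h import *
p,R=avg(2); s=env.get_state(); print(p.round(4),R.as_matrix()[2].round(4),s['contact_force'],s['moment'],s['gripper_width']); c=cap('wrist','w24'); crop(c,'w24a',130,130,370,350,3)
E
```

```text
spread mm [0.03 0.04 0.01]
[ 0.4763 -0.1855  0.0797] [ 2.0e-04 -2.2e-03 -1.0e+00] [-1.32234618  0.37906154  6.35358865] [ 0.04378539  0.21870134 -0.0092589 ] 0.5510874791674829
```

View pics/w24a.png

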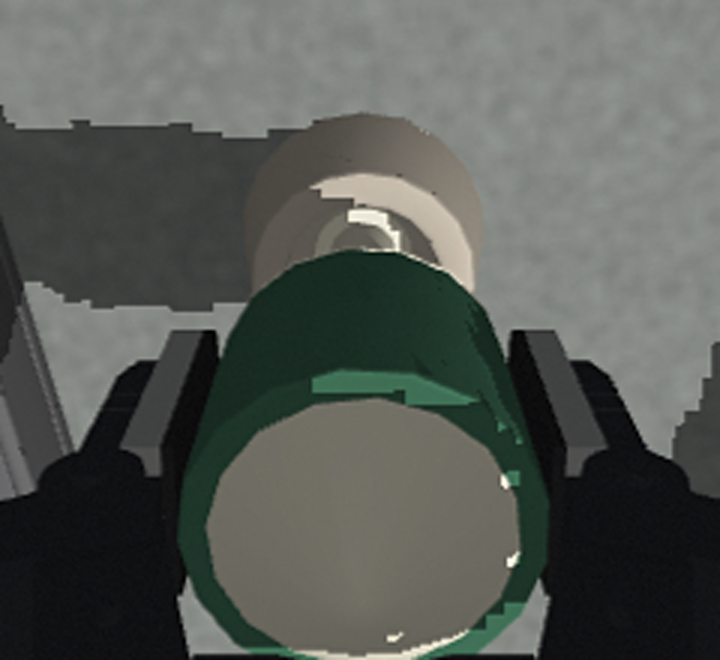

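Emit:
{"fn": "step_arm", "kwargs": {"targets": [{"ax":0,"ay":0,"az":0,"x":0,"y":0,"z":-0.003,"claw":1},{"ax":0,"ay":0,"az":0,"x":0,"y":0,"z":-0.006,"claw":1},{"ax":0,"ay":0,"az":0,"x":0,"y":0,"z":-0.01,"claw":1},{"ax":0,"ay":0,"az":0,"x":0,"y":0,"z":-0.015,"claw":1},{"ax":0,"ay":0,"az":0,"x":0,"y":0,"z":-0.02,"claw":1},{"ax":0,"ay":0,"az":0,"x":0,"y":0,"z":-0.025,"claw":1},{"ax":0,"ay":0,"az":0,"x":0,"y":0,"z":-0.025,"claw":1},{"ax":0,"ay":0,"az":0,"x":0,"y":0,"z":-0.025,"claw":1},{"ax":0,"ay":0,"az":0,"x":0,"y":0,"z":-0.025,"claw":1},{"ax":0,"ay":0,"az":0,"x":0,"y":0,"z":-0.02,"claw":1},{"ax":0,"ay":0,"az":0,"x":0,"y":0,"z":-0.01,"claw":1},{"ax":0,"ay":0,"az":0,"x":0,"y":0,"z":0,"claw":1},{"ax":0,"ay":0,"az":0,"x":0,"y":0,"z":0,"claw":1}]}}

```text
t: 29.08
tcp_pos: [0.4762, -0.1853, 0.2628]
eef_rot: [-0.001, 0.729, 0.685, -0.001]
contact_force: [-0.6, -0.7, -2.6]
gripper_width: 0.555
```

```bash
python3 - <<'E'
from h import *
p,R=avg(2); s=env.get_state(); print(p.round(4),R.as_matrix()[2].round(4),s['contact_force'],s['moment'],s['gripper_width']); c=cap('wrist','w25'); crop(c,'w25a',130,130,370,350,3); c=cap('scene','s25'); crop(c,'s25a',140,100,300,260,4.5)
E
```

```text
spread mm [0.07 0.03 0.15]
[ 0.4762 -0.1853  0.2628] [ 4.0e-04 -3.8e-03 -1.0e+00] [ 0.79812196 -1.07195033 -2.78172584] [-0.0115422   0.02153425  0.02465537] 0.5522502703572538
```

View pics/w25a.png

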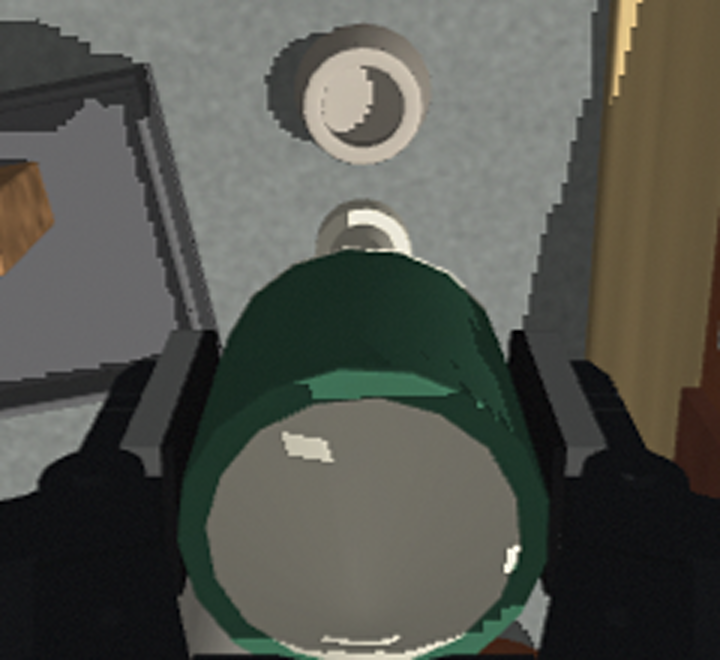

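View pics/s25a.png

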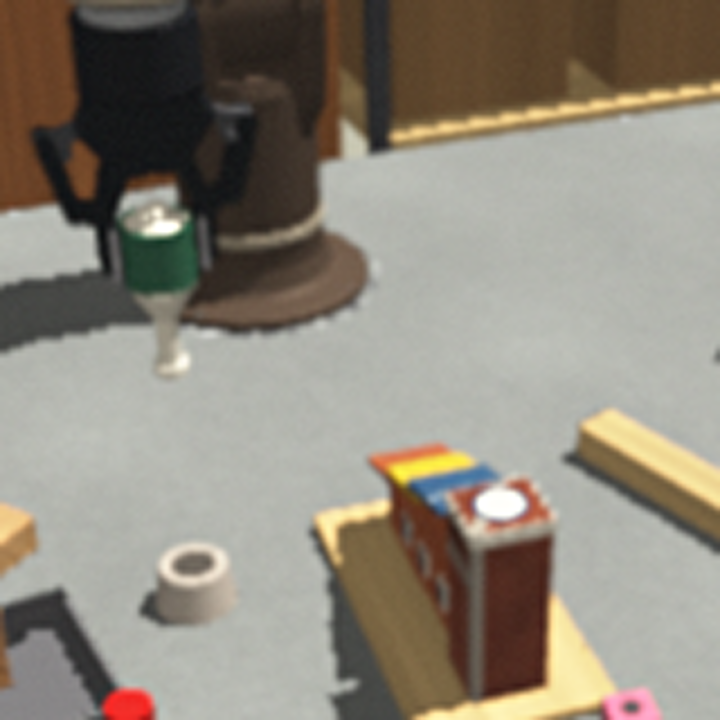

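```bash
python3 - <<'E'
from h import *
c=load('w25'); p,R=pose(); print(p,R.as_matrix()[2])
zr=p[2]+.0403
X=at_z(c,unc([(180,535),(549,535),(365,370),(350,661),(363,398),(363,655)],3,130,130),zr)
L=R.inv().apply(X-p)*1000; print(L.round(1)); print('centre tool', (L[0]+L[1])/2,(L[2]+L[3])/2,(L[4]+L[5])/2)
Xf=None
# foot outline: visible foot disc z= p.z-.0697 : top point of foot rim at crop(363,200), left 317 right 411 at row ~238
F=at_z(c,unc([(317,240),(411,240),(363,200)],3,130,130),p[2]-.0677); LF=R.inv().apply(F-p)*1000; print('foot',LF.round(1),(LF[0]+LF[1])/2,'y c',LF[2,1]+11)
S=np.array([.6481,-.0211,0]); tx=np.array([.061,.998,0]); ty=np.array([.998,-.061,0])
E
```

```text
[ 0.4762278  -0.18538512  0.26274895] [ 3.10150446e-04 -3.94241631e-03 -9.99992181e-01]
[[-22.1   1.  -40.3]
 [ 24.6   1.1 -40.3]
 [  1.3 -22.1 -40.2]
 [ -0.6  20.6 -40.4]
 [  1.1 -18.4 -40.2]
 [  1.1  19.7 -40.4]]
centre tool [  1.2766692    1.0327825  -40.30399085] [  0.33763163  -0.73353631 -40.29731848] [  1.08002609   0.64936944 -40.30254026]
foot [[-9.6  0.4 67.7]
 [12.4  0.4 67.7]
 [ 1.2 -9.5 67.7]] [ 1.39852009  0.37077553 67.69950137] y c 1.528686686877375
```

```bash
python3 - <<'E'
from h import *
p,R=pose(); plan(np.array([.6466,-.0223,.2628]),down(86.5),p,R,n=10)
E
```

```text
rows 10 dist 0.2358 ang 0.23
 turn per row [-0.0004 -0.     -0.0001]  total [-0.0039 -0.0003 -0.0005]
 shift total in current tool axes [ 0.1733  0.16   -0.0006]
   [ 0.0173  0.016  -0.0001]
   [ 0.0173  0.016  -0.0001]
   [ 0.0173  0.016  -0.0001]
   [ 0.0173  0.016  -0.    ]
   [ 0.0173  0.016  -0.    ]
   [ 0.0173  0.016  -0.    ]
   [ 0.0173  0.016  -0.    ]
   [ 0.0173  0.016  -0.    ]
   [ 0.0173  0.016  -0.    ]
   [ 0.0173  0.016  -0.    ]
```

Emit:
{"fn": "step_arm", "kwargs": {"targets": [{"ax":-0.002,"ay":0,"az":0,"x":0.005,"y":0.0046,"z":0,"claw":1},{"ax":0,"ay":0,"az":0,"x":0.01,"y":0.0092,"z":0,"claw":1},{"ax":0,"ay":0,"az":0,"x":0.02,"y":0.0185,"z":0,"claw":1},{"ax":0,"ay":0,"az":0,"x":0.025,"y":0.023,"z":0,"claw":1},{"ax":0,"ay":0,"az":0,"x":0.025,"y":0.023,"z":0,"claw":1},{"ax":0,"ay":0,"az":0,"x":0.025,"y":0.023,"z":0,"claw":1},{"ax":0,"ay":0,"az":0,"x":0.025,"y":0.023,"z":0,"claw":1},{"ax":0,"ay":0,"az":0,"x":0.02,"y":0.0185,"z":0,"claw":1},{"ax":0,"ay":0,"az":0,"x":0.0123,"y":0.0114,"z":0,"claw":1},{"ax":0,"ay":0,"az":0,"x":0.006,"y":0.0058,"z":0,"claw":1},{"ax":0,"ay":0,"az":0,"x":0,"y":0,"z":0,"claw":1},{"ax":0,"ay":0,"az":0,"x":0,"y":0,"z":0,"claw":1},{"ax":0,"ay":0,"az":0,"x":0,"y":0,"z":0,"claw":1}]}}

```text
t: 30.85
tcp_pos: [0.6466, -0.0233, 0.2638]
eef_rot: [-0.0, 0.729, 0.685, -0.0]
contact_force: [-1.1, 0.2, -2.0]
gripper_width: 0.55
```

```bash
python3 - <<'E'
from h import *
p,R=avg(2); print(p.round(4),R.as_matrix()[2].round(4)); plan(np.array([.6466,-.0223,.232]),down(86.5),p,R,n=1)
c=cap('wrist','w26'); crop(c,'w26a',130,130,370,350,3); c=cap('scene','s26'); crop(c,'s26a',190,130,310,260,5)
E
```

```text
spread mm [0.04 0.18 0.02]
[ 0.6467 -0.0232  0.2638] [ 1.e-04 -2.e-04 -1.e+00]
rows 1 dist 0.0318 ang 0.1
 turn per row [-0.0002 -0.0001 -0.0017]  total [-0.0002 -0.0001 -0.0017]
 shift total in current tool axes [ 0.0009 -0.0001  0.0318]
   [ 0.0009 -0.0001  0.0318]
```

View pics/w26a.png

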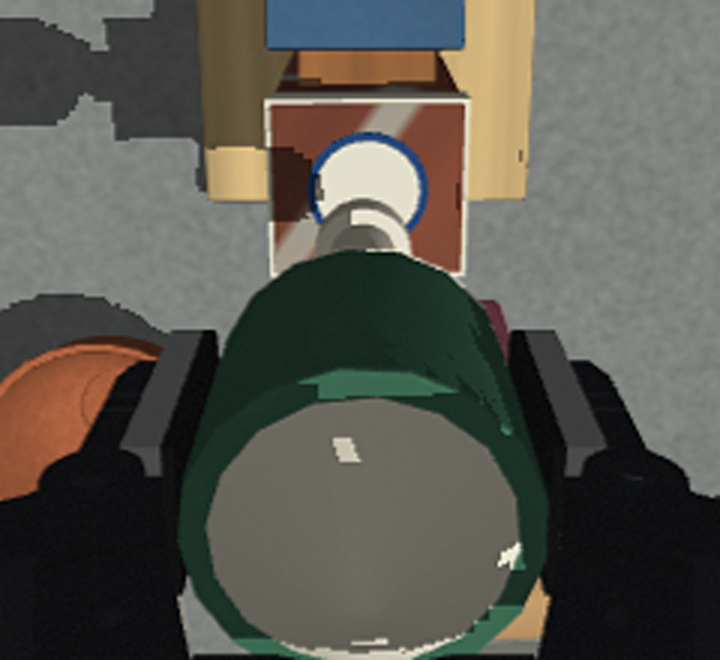

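View pics/s26a.png

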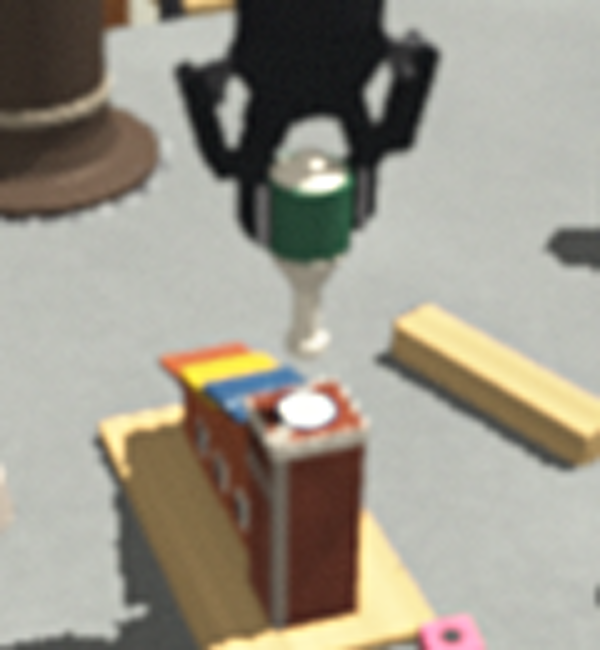

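The cowl hangs upright over the chimney, and the circle spans crop columns 310–428. I'll cross-check the circle from this view.

```bash
python3 - <<'E'
from h import *
c=load('w26'); X=at_z(c,unc([(310,190),(428,190),(369,132),(266,100),(469,98),(271,275),(464,275)],3,130,130),.1525)
ty=np.array([.998,-.061,0]); print((X*1000).round(1)); print('circle',(X[0]+X[1])/2, X[2]+.017*ty,'chimney',X[3:].mean(0))
E
```

```text
[[647.2 -36.8 152.5]
 [649.3  -3.9 152.5]
 [631.7 -19.4 152.5]
 [621.  -46.7 152.5]
 [623.9   8.3 152.5]
 [671.9 -50.  152.5]
 [675.4   5.3 152.5]]
circle [ 0.64825955 -0.02039157  0.1525    ] [ 0.6486474  -0.02041912  0.1525    ] chimney [ 0.64808752 -0.02080288  0.1525    ]
```

Emit:
{"fn": "step_arm", "kwargs": {"targets": [{"ax":0,"ay":0,"az":0,"x":0.001,"y":0,"z":0.006,"claw":1},{"ax":0,"ay":0,"az":0,"x":0,"y":0,"z":0.01,"claw":1},{"ax":0,"ay":0,"az":0,"x":0,"y":0,"z":0.01,"claw":1},{"ax":0,"ay":0,"az":0,"x":0,"y":0,"z":0.006,"claw":1},{"ax":0,"ay":0,"az":0,"x":0,"y":0,"z":0.002,"claw":1},{"ax":0,"ay":0,"az":0,"x":0,"y":0,"z":0,"claw":1},{"ax":0,"ay":0,"az":0,"x":0,"y":0,"z":0,"claw":1}]}}

```text
t: 31.88
tcp_pos: [0.6472, -0.0214, 0.2299]
eef_rot: [-0.0, 0.729, 0.685, 0.0]
contact_force: [0.1, 0.3, -2.5]
gripper_width: 0.551
```

```bash
python3 - <<'E'
from h import *
p,R=avg(2); print(p.round(4),R.as_matrix()[2].round(4),env.get_state()['contact_force']); plan(np.array([.6467,-.0221,.222]),down(86.5),p,R,n=1)
c=cap('wrist','w27'); crop(c,'w27a',170,150,330,260,5); c=cap('scene','s27'); crop(c,'s27a',210,140,290,230,7)
E
```

```text
spread mm [0.02 0.01 0.  ]
[ 0.6472 -0.0214  0.2299] [ 3.e-04  2.e-04 -1.e+00] [ 0.42431527 -0.30106037 -1.80007477]
rows 1 dist 0.0079 ang 0.03
 turn per row [ 0.0002 -0.0003 -0.0005]  total [ 0.0002 -0.0003 -0.0005]
 shift total in current tool axes [-0.0008 -0.0005  0.0079]
   [-0.0008 -0.0005  0.0079]
```

View pics/w27a.png

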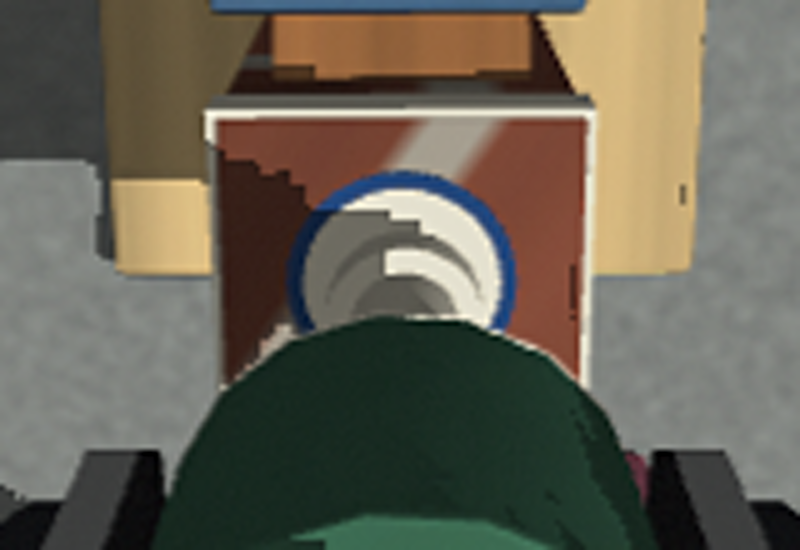

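View pics/s27a.png

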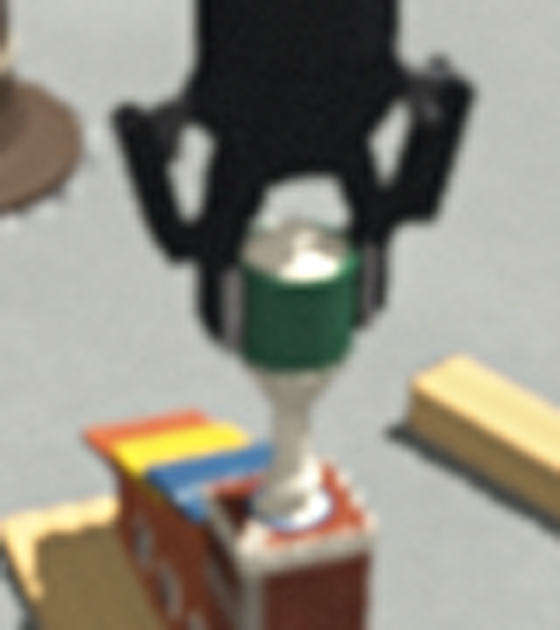

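Emit:
{"fn": "step_arm", "kwargs": {"targets": [{"ax":0,"ay":0,"az":0,"x":-0.0007,"y":-0.0005,"z":0.003,"claw":1},{"ax":0,"ay":0,"az":0,"x":0,"y":0,"z":0.002,"claw":1},{"ax":0,"ay":0,"az":0,"x":0,"y":0,"z":0.001,"claw":1},{"ax":0,"ay":0,"az":0,"x":0,"y":0,"z":0,"claw":1},{"ax":0,"ay":0,"az":0,"x":0,"y":0,"z":0,"claw":1}]}}

```text
t: 32.65
tcp_pos: [0.6465, -0.022, 0.2235]
eef_rot: [-0.0, 0.729, 0.685, -0.0]
contact_force: [-0.0, -0.7, -2.6]
gripper_width: 0.546
```

```bash
python3 - <<'E'
from h import *
p,R=avg(2); print(p.round(4),R.as_matrix()[2].round(4),env.get_state()['contact_force']); plan(np.array([.6467,-.0221,.222]),down(86.5),p,R,n=1)
E
```

```text
spread mm [0.02 0.03 0.02]
[ 0.6465 -0.022   0.2235] [ 2.e-04 -4.e-04 -1.e+00] [-0.1531568   0.82096706 -3.75404164]
rows 1 dist 0.0015 ang 0.04
 turn per row [-0.0004 -0.0002 -0.0005]  total [-0.0004 -0.0002 -0.0005]
 shift total in current tool axes [-0.0001  0.0002  0.0015]
   [-0.0001  0.0002  0.0015]
```

Emit:
{"fn": "step_arm", "kwargs": {"targets": [{"ax":0,"ay":0,"az":0,"x":0,"y":0,"z":0.0006,"claw":1},{"ax":0,"ay":0,"az":0,"x":0,"y":0,"z":0,"claw":1}]}}

```text
t: 32.95
tcp_pos: [0.6465, -0.022, 0.2228]
eef_rot: [-0.0, 0.729, 0.685, -0.0]
contact_force: [0.5, -0.2, -2.6]
gripper_width: 0.549
```

Emit:
{"fn": "step_arm", "kwargs": {"targets": [{"ax":0,"ay":0,"az":0,"x":0,"y":0,"z":0.0005,"claw":1},{"ax":0,"ay":0,"az":0,"x":0,"y":0,"z":0,"claw":1}]}}

```text
t: 33.2
tcp_pos: [0.6464, -0.022, 0.2223]
eef_rot: [-0.0, 0.729, 0.685, -0.0]
contact_force: [0.0, 0.0, -2.6]
gripper_width: 0.551
```

Emit:
{"fn": "step_arm", "kwargs": {"targets": [{"ax":0,"ay":0,"az":0,"x":0,"y":0,"z":0.0005,"claw":1},{"ax":0,"ay":0,"az":0,"x":0,"y":0,"z":0,"claw":1}]}}

```text
t: 33.45
tcp_pos: [0.6465, -0.022, 0.2219]
eef_rot: [-0.0, 0.729, 0.685, -0.0]
contact_force: [0.8, 0.2, -2.7]
gripper_width: 0.551
```

```bash
python3 - <<'E'
from h import *
print(avg(2)[0].round(4)); print(env.get_state()['contact_force'])
E
```

```text
spread mm [0.02 0.02 0.01]
[ 0.6465 -0.022   0.2219]
[-0.079825    0.0339729  -2.34084048]
```

Emit:
{"fn": "step_arm", "kwargs": {"targets": [{"ax":0,"ay":0,"az":0,"x":0,"y":0,"z":0.0004,"claw":1},{"ax":0,"ay":0,"az":0,"x":0,"y":0,"z":0,"claw":1}]}}

```text
t: 33.75
tcp_pos: [0.6466, -0.0221, 0.2218]
eef_rot: [-0.0, 0.729, 0.685, 0.0]
contact_force: [-0.2, -0.1, 0.8]
gripper_width: 0.547
```

Emit:
{"fn": "step_arm", "kwargs": {"targets": [{"ax":0,"ay":0,"az":0,"x":0,"y":0,"z":0.0004,"claw":1},{"ax":0,"ay":0,"az":0,"x":0,"y":0,"z":0,"claw":1}]}}

```text
t: 34.0
tcp_pos: [0.6467, -0.022, 0.2217]
eef_rot: [0.0, 0.729, 0.685, 0.0]
contact_force: [-2.3, -0.3, 5.1]
gripper_width: 0.55
```

Contact is made, with net force about +5 N. I reduce the grip to 20 N and open slowly.

Emit:
{"fn": "step_arm", "kwargs": {"targets": [{"ax":0,"ay":0,"az":0,"x":0,"y":0,"z":-0.0003,"claw":1},{"ax":0,"ay":0,"az":0,"x":0,"y":0,"z":0,"claw":0.48},{"ax":0,"ay":0,"az":0,"x":0,"y":0,"z":0,"claw":0.46}], "newtons": 20}}

```text
t: 34.38
tcp_pos: [0.6467, -0.022, 0.2218]
eef_rot: [-0.0, 0.729, 0.685, 0.0]
contact_force: [-1.5, 1.4, 4.6]
gripper_width: 0.553
```

```bash
python3 - <<'E'
from h import *
p,R=avg(2); print(p.round(4),R.as_matrix()[2].round(4)); s=env.get_state(); print(s['contact_force'],s['moment'],s['gripper_width'])
E
```

```text
spread mm [0.   0.01 0.01]
[ 0.6467 -0.022   0.2218] [ 3.e-04  2.e-04 -1.e+00]
[-2.05017332  0.74306587  4.836168  ] [ 0.00643007  0.41052824 -0.01314327] 0.548448680268061
```

Emit:
{"fn": "step_arm", "kwargs": {"targets": [{"ax":0,"ay":0,"az":0,"x":0,"y":0,"z":-0.0004,"claw":0.46},{"ax":0,"ay":0,"az":0,"x":0,"y":0,"z":0,"claw":0.45}]}}

```text
t: 34.67
tcp_pos: [0.6466, -0.022, 0.2217]
eef_rot: [-0.0, 0.729, 0.685, -0.0]
contact_force: [-0.4, -0.6, 3.2]
gripper_width: 0.55
```

Emit:
{"fn": "step_arm", "kwargs": {"targets": [{"ax":0,"ay":0,"az":0,"x":0,"y":0,"z":0,"claw":0.445},{"ax":0,"ay":0,"az":0,"x":0,"y":0,"z":0,"claw":0.44}]}}

```text
t: 34.92
tcp_pos: [0.6465, -0.022, 0.2216]
eef_rot: [-0.0, 0.729, 0.685, -0.0]
contact_force: [1.0, 0.4, 2.1]
gripper_width: 0.558
```

Emit:
{"fn": "step_arm", "kwargs": {"targets": [{"ax":0,"ay":0,"az":0,"x":0,"y":0,"z":0,"claw":0.435},{"ax":0,"ay":0,"az":0,"x":0,"y":0,"z":0,"claw":0.43},{"ax":0,"ay":0,"az":0,"x":0,"y":0,"z":0,"claw":0.425},{"ax":0,"ay":0,"az":0,"x":0,"y":0,"z":0,"claw":0.42}]}}

```text
t: 35.42
tcp_pos: [0.6464, -0.022, 0.2217]
eef_rot: [-0.0, 0.729, 0.685, -0.0]
contact_force: [0.5, 0.1, 0.3]
gripper_width: 0.581
```

```bash
python3 - <<'E'
from h import *
s=env.get_state(); print(s['contact_force'],s['gripper_width']); c=cap('wrist','w28'); crop(c,'w28a',130,130,370,350,3); c=cap('scene','s28'); crop(c,'s28a',210,140,290,230,7)
E
```

```text
[0.51101718 0.11623921 0.25050378] 0.581424253055378
```

View pics/w28a.png

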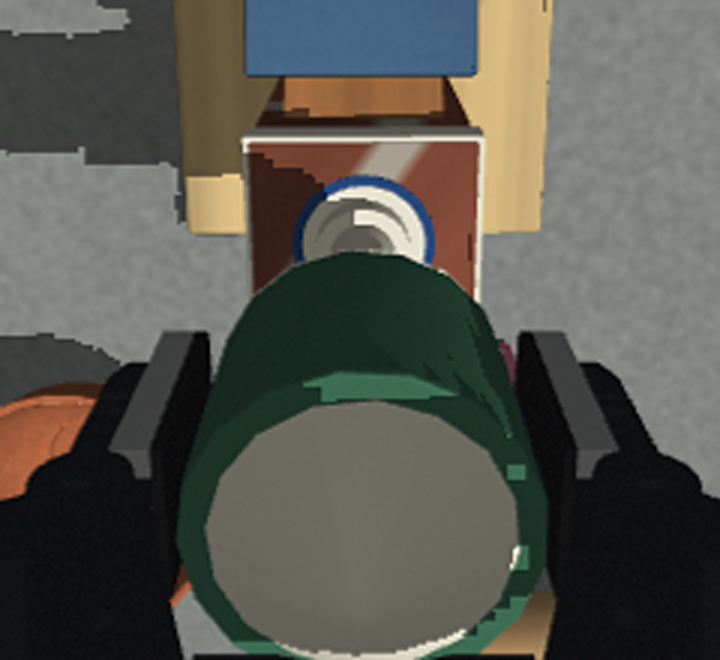

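View pics/s28a.png

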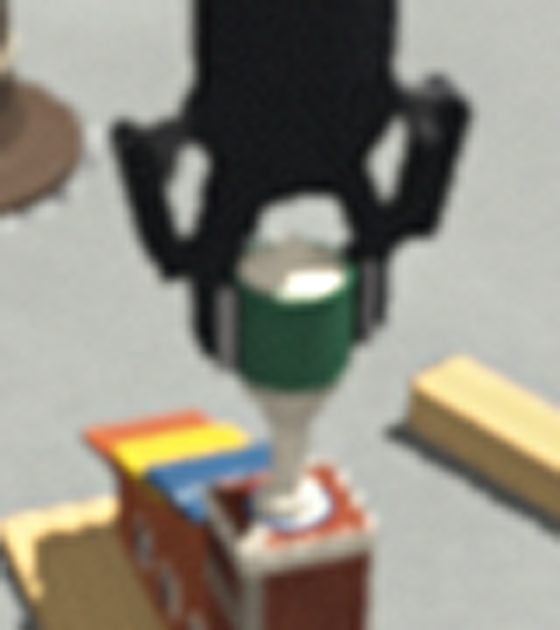

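Released, with the force near zero and the cowl standing upright: circle mid at column 364, foot mid about 363. Open further, then go straight up.

Emit:
{"fn": "step_arm", "kwargs": {"targets": [{"ax":0,"ay":0,"az":0,"x":0,"y":0,"z":0,"claw":0.38},{"ax":0,"ay":0,"az":0,"x":0,"y":0,"z":0,"claw":0.3},{"ax":0,"ay":0,"az":0,"x":0,"y":0,"z":0,"claw":0.2},{"ax":0,"ay":0,"az":0,"x":0,"y":0,"z":0,"claw":0.1},{"ax":0,"ay":0,"az":0,"x":0,"y":0,"z":0,"claw":0},{"ax":0,"ay":0,"az":0,"x":0,"y":0,"z":0,"claw":0}]}}

```text
t: 36.28
tcp_pos: [0.6465, -0.022, 0.2218]
eef_rot: [-0.0, 0.729, 0.685, -0.0]
contact_force: [0.2, 0.3, -0.5]
gripper_width: 0.996
```

```bash
python3 - <<'E'
from h import *
print(env.get_state()['contact_force']); c=cap('wrist','w29'); crop(c,'w29a',130,130,370,350,3)
E
```

```text
[ 0.24156388  0.26933745 -0.49592982]
```

View pics/w29a.png

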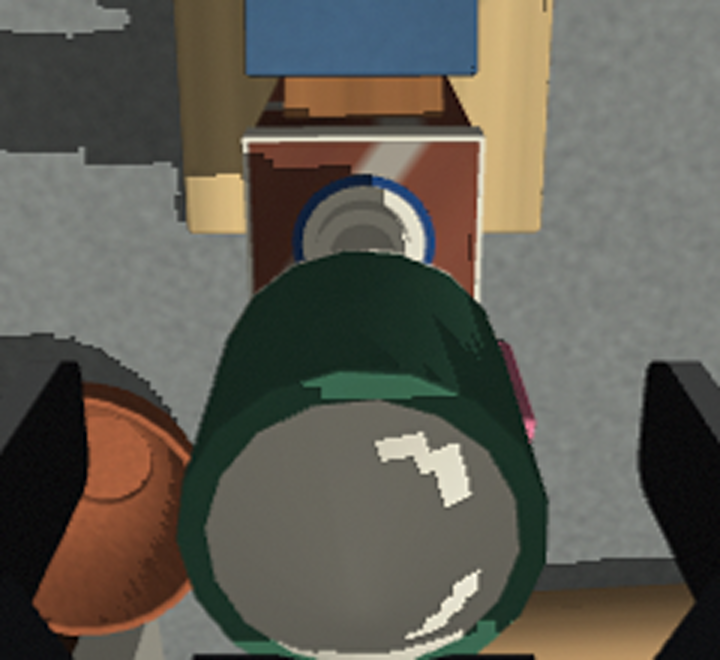

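The cowl stands still with the fingers fully open: its pixels have not moved. I retreat straight up, then back.

Emit:
{"fn": "step_arm", "kwargs": {"targets": [{"ax":0,"ay":0,"az":0,"x":0,"y":0,"z":-0.01,"claw":0},{"ax":0,"ay":0,"az":0,"x":0,"y":0,"z":-0.02,"claw":0},{"ax":0,"ay":0,"az":0,"x":0,"y":0,"z":-0.03,"claw":0},{"ax":0,"ay":0,"az":0,"x":0,"y":0,"z":-0.04,"claw":0},{"ax":0,"ay":0,"az":0,"x":0,"y":0,"z":-0.03,"claw":0},{"ax":0,"ay":0,"az":0,"x":0,"y":-0.03,"z":0,"claw":0},{"ax":0,"ay":0,"az":0,"x":0,"y":-0.04,"z":0,"claw":0},{"ax":0,"ay":0,"az":0,"x":0,"y":0,"z":0,"claw":0},{"ax":0,"ay":0,"az":0,"x":0,"y":0,"z":0,"claw":0},{"ax":0,"ay":0,"az":0,"x":0,"y":0,"z":0,"claw":0}]}}

```text
t: 37.58
tcp_pos: [0.5775, -0.0177, 0.3518]
eef_rot: [-0.0, 0.729, 0.685, -0.0]
contact_force: [0.3, 0.2, -0.3]
gripper_width: 1.002
```

```bash
python3 - <<'E'
from h import *
c=cap('wrist','w30'); c=cap('scene','s30'); crop(c,'s30a',200,140,300,260,6); cap('top','t30')
cl=cloud(load('w30'))
E
```

```text
(no output)
```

View pics/w30.png

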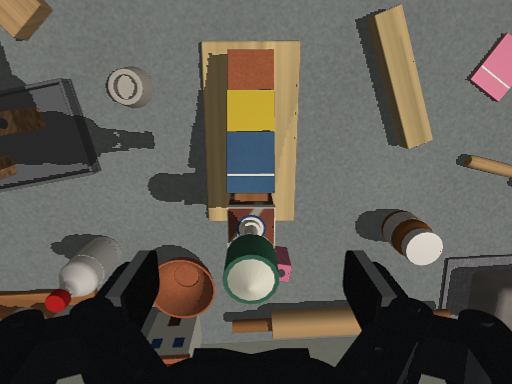

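View pics/s30a.png

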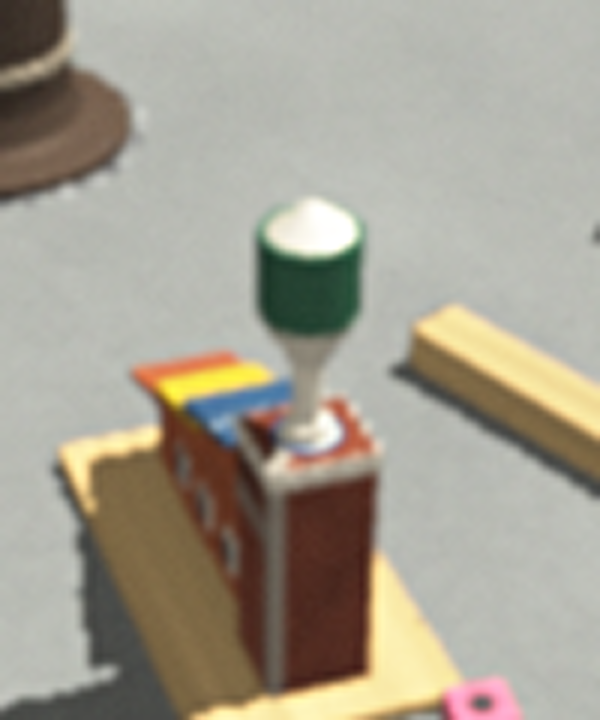

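View pics/t30.png

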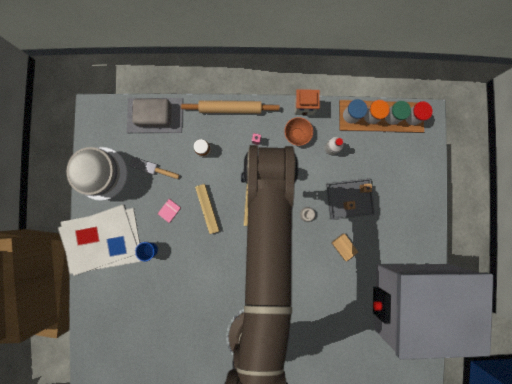

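```bash
python3 - <<'E'
from h import *
c=load('w30'); crop(c,'w30a',215,195,290,310,6)
c=load('s30'); crop(c,'s30b',235,200,270,230,20)
E
```

```text
(no output)
```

View pics/w30a.png

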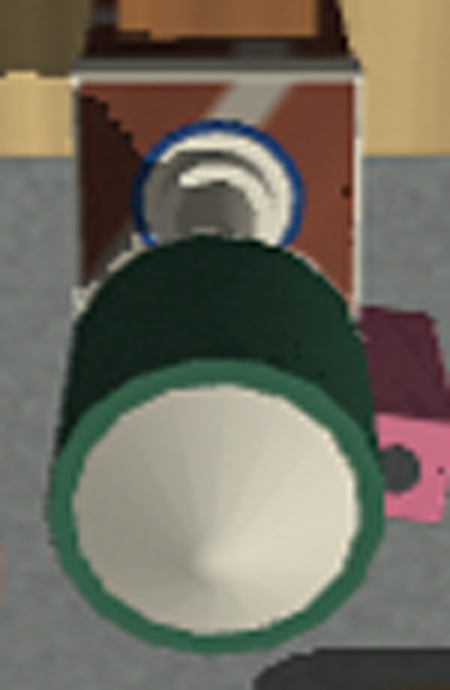

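View pics/s30b.png

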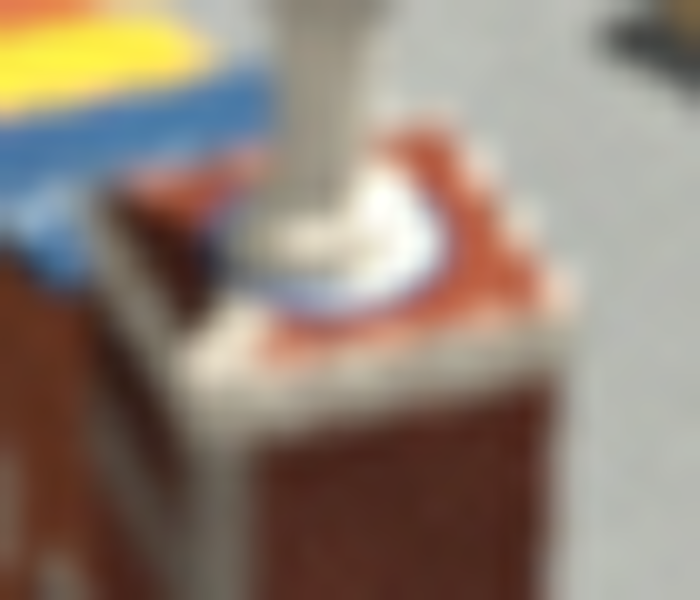

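```bash
python3 - <<'E'
from h import *
c=load('w30')
X=at_z(c,unc([(132,195),(304,195),(218,119)],6,215,195),.1525); ty=np.array([.998,-.061,0]); print('circle',(X[0]+X[1])/2,X[2]+.017*ty)
Y=at_z(c,unc([(47,510),(384,510),(217,358),(217,655)],6,215,195),.2625); print('head',(Y[0]+Y[1])/2,(Y[2]+Y[3])/2)
print('apex',at_z(c,unc([(208,563)],6,215,195),.2745))
F=at_z(c,unc([(217,150),(152,200),(281,200)],6,215,195),.1545); print('foot',F[0]+.011*ty,(F[1]+F[2])/2,F[2]-F[1])
E
```

```text
circle [ 0.64699378 -0.02055858  0.1525    ] [ 0.64822113 -0.02062778  0.1525    ]
head [ 0.64771277 -0.0211075   0.2625    ] [ 0.64778957 -0.02090501  0.2625    ]
apex [[ 0.64816653 -0.02214126  0.2745    ]]
foot [ 0.64780097 -0.02079951  0.1545    ] [ 0.64717236 -0.02086352  0.1545    ] [0.00154654 0.02491163 0.        ]
```

The head and foot agree with the circle centre to within about 0.5 mm, and the cowl is upright and still. Handing in.

```bash
python3 -c "
from h import *
print(env.get_state()['t']); print(env.hand_in())"
```

```text
37.725
the job is handed in; nothing more can be done
None
```

The little house is finished and handed in at 37.7 s of the 72 s. All steps were done in the order asked.

- **Kiln post:** It was taken off the chimney and stands upright in the grey tray, clear of the spare post. It pressed on the tray floor with about 35 N for a moment as I set it down, under the 40 N limit.
- **Tiles:** Ochre then blue were laid square on the slope. The last checks put each tail edge within about 0.5 mm of its line and each tile within about 0.5 mm of centre across the roof.
- **Cowl:** It was lifted straight out of its cup, set down with a few newtons and released slowly at 20 N grip. In the last wrist view, head, foot and circle centres agree to about 0.5–1 mm. The tip of the cone reads about 1 mm to one side. The cowl had not moved in the pictures taken after release.
- **Other things:** They look undisturbed in the last top view, and the arm was clear of everything.

The wrist camera read about 1.2 mm off sideways compared with the grip centre, and I corrected for that. The only refused command was the first move, sent with missing values; nothing moved then.

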